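Rinsed sample bottles onto the drying pegs, under the lamp

ROBOT

A 7-joint arm with a two-finger parallel gripper is mounted at the origin on the work surface. World frame = base frame: x ahead of the robot, y to its left, z up, the work surface at z = 0. Lengths are in m, angles in rad, forces in N, time in s.
With the tool pointing down it reaches from about 0.425 to 0.925 m from the base axis. Payload 6.8 kg.
Tool frame: the origin (TCP) lies midway between the tips of the shut fingers; the grasp point (between the pads) lies 19 mm behind it; z points along the fingers, y is the line along which they close (so a half turn about z gives the same grasp; the last joint's range is limited). The gripper opens to 85 mm and grips with 20 to 120 N. Pads are 22 mm wide; open, the fingers measure 114 mm over their backs; the gripper's body (76 mm by 85 mm) begins 54 mm behind the grasp point. The pads swing forward as they close: fully open they stand 13 mm farther back than shut.
Start: joints at [1.096, 0.477, 0.022, 1.555, -0.011, 1.109, -0.083], TCP at [0.242, -0.63, 0.231] pointing down, gripper open.
Joint ranges: [-2.96, 2.96], [-0.34, 2.1], [-1.41, 1.46], [0.24, 2.44], [-1.37, 4.51], [0.17, 1.92], [-2.96, 2.96]. Speed limits (rad/s): [2.39, 2.39, 3.14, 3.14, 3.14, 3.14, 3.14].

INTERFACE

Orientations are given as a unit quaternion [w, x, y, z].
In Python, from station import bot, imaging gives the robot as it stands.
- The arm moves only by the tool move_arm, never from a script. Its argument "commands" is a list that holds one entry, the list of rows, each a list of 7 numbers: the shift along the tool's x, y, z in m, then the turn, a rotation vector about the tool's x, y, z in degrees, then the finger opening in m, from 0 to 0.0854. In form: [[[x, y, z, rx, ry, rz, grip], ...]]. A call has 1 to 20 rows; each row shifts and turns the commanded pose from where the row before left it, along the tool's axes as they then stand; what a row does not reach is not made up. A row lasts 1/8 s, in which the tool goes at most 62.5 mm and 10.7 degrees, less where a joint would pass 70% of its speed; a pose out of reach is approached as far as the arm can. A call is refused whole if a number of a shift passes 0.0625 or a number of a turn 10.7, either way. A call with a gripper value outside its range is refused whole. The fingers move at their own pace and stop on an object; "squeeze" is the grip in N (left out, the last holds). Time passes only in rows, so rows that do not move let the fingers close. It gives the time, the measured TCP pose, the force, the opening and the grip force at its end, in the units of the state.
- bot.get_obs(): the state, without advancing time (a new reading comes with each control period).
- imaging.read_camera(name): name is "scene" or "top" or "wrist"; returns the picture (480x640x3 uint8, red, green, blue); there is no depth.
- imaging.calibration(name): a dict with "intrinsics" (3x3 intrinsics, pixels), "k1" (the pictures are not rectified: a ray, as slopes to the right and down, at radius r is drawn at 1 + k1 r^2 times it, then the intrinsics apply), "extrinsics" (4x4, takes a point from camera to world coordinates); the wrist camera has in their place "mount" (4x4, takes a point from camera to tool coordinates, whose origin is the TCP and whose axes are the flange's). Camera axes: x right, y down, z forward; pixel columns grow to the right and rows downward; lengths in m; the calibration is good to about 2 mm. A picture is of the moment at which its call begins: read the wrist's pose just before it. calibration takes no time and is no camera call.
- bot.hand_in(): hands the job in; it is judged then, once.
The state is a dict: "t": time; "q": joint angles; "joint_vel": joint speeds; "joint_torque": joint torques, N m; "eef_pos": TCP position; "tool_rot": TCP orientation; "contact_force": force on the tool from outside, world axes, zero at the start; "torque": the same for the moment, N m; "gripper_width": opening from 0.0 (shut) to 1.0 (fully open); "grasp_force": force on a finger pad.
Only numpy, scipy, OpenCV 4.12 (cv2) and the standard library are available. Lean on these libraries where they do the work, as an engineer would, in place of code of your own. Each camera call takes 0.05 s, during which the arm holds its last target. There are 200 camera calls.

TASK

Swing the drying lamp well clear of the peg rack, take every rinsed open bottle from the blue mat and set it gently mouth-down over a peg of its own, down onto the board. Then swing the lamp back by its knob until it hangs centred over the rack, leave it there, and press the green start button of the timer. Leave everything else on the bench as it is.

Things in the scene. Friction and masses are not known exactly. Their poses are not given: they have to be found in the camera images.
- bottle1_c (a point): Sample bottle 1: open, empty square amber glass bottle, 120 g, lying on its side on the blue mat. Body 50 x 50 mm, 72 mm long; then a neck 18 mm long, 40 mm wide, with a 32 mm hole; walls 3 mm. The point is the centre of the 72 mm body; its x axis points out of the mouth (rim 54 mm ahead, base 36 mm behind); y and z are square to the flat sides. Absent in some starts
- bottle2_c (a point): Sample bottle 2: like bottle 1 in every way, absent in some starts; the point is the centre of its body, x axis out of the mouth
- bottle3_c (a point): Sample bottle 3: like bottle 1 in every way, absent in some starts; the point is the centre of its body, x axis out of the mouth
- bottle4_c (a point): Sample bottle 4: like bottle 1 in every way, absent in some starts; the point is the centre of its body, x axis out of the mouth
- peg1 (a point): top of the red rounded tip of a drying peg: upright grey rod 18 mm thick, 68 mm tall above the board of the rack, end rounded to a half ball. A bottle home on it rests mouth-down with its rim on the board, the centre of its body 54 mm above the board (14 mm below this tip), loose round the peg (up to 10 mm off-centre)
- peg2 (a point): tip of peg 2, like peg 1
- peg3 (a point): tip of peg 3, like peg 1
- peg4 (a point): tip of peg 4, like peg 1
- rack_center (a point): centre of the white drying rack, on the top face of its board (205 x 205 mm, top face 20 mm above the bench, fixed). Its four pegs stand in a square 110 mm apart round this point
- lamp_knob (a point): centre of the black upright grip knob (22 mm thick, 40 mm tall, round) on top of the lamp's dome, 290 mm above the bench. The mint-green dome (130 mm wide, underside 182 mm above the bench) hangs straight below it: seen from above this is the lamp's centre. The arm, a bar 18 mm high, runs level from the post to the dome, 38 mm below this point
- lamp_hinge (a point): on the upright axis of the lamp's post (grey round foot 150 mm wide, post fixed to the bench), at the height of the knob. The lamp arm turns about this vertical axis at a radius of 280 mm to the knob
- lamp_arm (a joint): angle of the lamp's swing arm, rad, growing counter-clockwise seen from above, stops at -1.9 and 0.9; about 0 points roughly over the rack, negative swings it towards the robot. The hinge is stiff: it takes about 2 N at the knob to move it and it stays where it is released
- start (a joint): travel of the timer's round green start button, m: 0 up, 0.006 fully pressed (about 5 N); springs back
- start_top (a point): middle of the top face of the green start button (26 mm wide) on the small mint-green timer box (100 x 120 mm, 44 mm high), pressed straight down
- mat: blue ribbed draining mat, 350 x 360 mm, 4 mm thick, fixed; origin under its centre
- capped_bottle: bystander: a full amber bottle with white screw cap and paper label, standing upright, 50 x 50 x 96 mm; origin under its centre. Leave it alone
- flour_jar: bystander: round jar of flour with steel lid, 82 mm wide, 118 mm tall; origin under its centre
- wash_bottle: bystander: white wash bottle with a red spout, 64 mm wide, 175 mm tall; origin under its centre
- pan_stack: bystander: aluminium sample pans, 96 mm wide, 15 mm high; origin under the centre
- scoop: bystander: steel scoop with a black handle, about 155 mm long, 23 mm high; origin under the front of its handle
Things that resemble listed ones, but are neither listed nor needed, are in the scene too. Leave any black look-alike of the part that bears bottle2_c alone.

How it is judged:
By the outcome, as a careful person would: the job done as asked, in the order asked, and still so for the second after the job is handed in, with the robot touching nothing.
Of bottle1, bottle2, bottle3, bottle4 only 3 to 4 are there at a start; the rules pass over those that are not, and their reading is None.
At some moment in a run one of bottle1, bottle2, bottle3, bottle4 may be knocked a few centimetres aside while the robot is not near it.
It also fails if it takes over 210 s, if anything falls off the work surface, if the arm or the gripper's body presses on something with over 40 N, if the wrist force passes 120 N, or if a joint passes its speed limit or range.

## Working session

There is one attempt and no reset: what is moved stays moved. The work goes in short steps, Python scripts to look and compute and a tool call to move; the robot and the scene stay as the last step left them, time stands still between calls to the robot, and variables do not carry over. Pictures are saved under pics/ and viewed, at most 14 in all, crops included, and the job is handed in when it is done.

Besides the shell and the picture viewer there is one more tool, called as name([rows], argument=value, ...), one row to a line, values as JSON. move_arm: Moves the arm, as the interface text tells. Its arguments: {"type":"object","properties":{"commands":{"type":"array","items":{"type":"array","items":{"type":"array","items":{"type":"number"}}}},"squeeze":{"type":"number"}},"required":["commands"]}

```bash
ls; mkdir -p pics
cat > h.py <<'E'
import numpy as np, cv2, json
from station import bot, imaging
from scipy.spatial.transform import Rotation as R
def cam(n):
    c=imaging.calibration(n); K=np.array(c["intrinsics"]); k1=c["k1"]
    if "extrinsics" in c: E=np.array(c["extrinsics"])
    else:
        o=bot.get_obs(); T=np.eye(4); q=o["tool_rot"]; T[:3,:3]=R.from_quat([q[1],q[2],q[3],q[0]]).as_matrix(); T[:3,3]=o["eef_pos"]; E=T@np.array(c["mount"])
    return K,k1,E
def ray(C,u,v):
    K,k1,E=C; d=cv2.undistortPoints(np.array([[[u,v]]],float),K,np.array([k1,0,0,0.]))[0,0]
    return E[:3,3],E[:3,:3]@np.array([d[0],d[1],1])
def onz(C,u,v,z):
    o,d=ray(C,u,v); return o+d*(z-o[2])/d[2]
def proj(C,P):
    K,k1,E=C; p=np.linalg.inv(E)@np.append(P,1); s=p[:2]/p[2]; s=s*(1+k1*(s@s)); return K[:2,:2]@s+K[:2,2]
def tri(A,a,B,b):
    o1,d1=ray(A,*a);o2,d2=ray(B,*b); s=np.linalg.lstsq(np.c_[d1,-d2],o2-o1,rcond=None)[0]
    p,q=o1+d1*s[0],o2+d2*s[1]; return (p+q)/2,np.linalg.norm(p-q)
def snap(n,f=None):
    C=cam(n); im=np.ascontiguousarray(imaging.read_camera(n)[:,:,::-1])
    if f: cv2.imwrite("pics/"+f,im)
    return C,im
E
python3 - <<'E'
from h import *
for n in ("top","scene"):
    C,im=snap(n,n+"0.png"); print(n,C[0].round(1).tolist(),C[1],C[2].round(3).tolist())
print(bot.get_obs()); print(imaging.calibration("wrist"))
E
```

```text
pics
top [[441.4, 0.0, 317.3], [0.0, 441.4, 243.0], [0.0, 0.0, 1.0]] -0.011925289678734456 [[-0.017, -0.983, 0.184, 0.305], [-1.0, 0.014, -0.02, -0.041], [0.017, -0.185, -0.983, 1.3], [0.0, 0.0, 0.0, 1.0]]
scene [[584.9, 0.0, 320.5], [0.0, 584.9, 238.8], [0.0, 0.0, 1.0]] -0.08097885085006594 [[0.518, 0.63, -0.579, 1.564], [0.855, -0.386, 0.346, -0.703], [-0.006, -0.674, -0.738, 1.545], [0.0, 0.0, 0.0, 1.0]]
{'t': 0.1, 'q': array([ 1.09590665,  0.47774945,  0.02234349,  1.55634039, -0.011525  ,
        1.10929783, -0.0831103 ]), 'joint_vel': array([ 4.78571470e-04, -1.62669278e-03,  6.10410126e-05, -2.84155735e-03,
        1.20492714e-03, -6.23072646e-04, -1.14926786e-04]), 'joint_torque': array([ 4.98982292e-03, -5.97758389e+01,  1.61433164e+00, -2.81954241e+01,
        1.29441390e-02,  5.06174008e-03,  2.74126126e-05]), 'eef_pos': array([ 0.24187495, -0.62960763,  0.23040663]), 'tool_rot': array([-8.08987687e-04,  9.83230093e-01,  1.82367456e-01, -2.01025169e-04]), 'contact_force': array([-0.10392286, -0.01949864, -0.28324454]), 'torque': array([ 0.00565741, -0.00847781,  0.03282418]), 'grasp_force': 0.0, 'gripper_width': 1.0001576558170704}
{'intrinsics': array([[354.45046173,   0.        , 318.14925969],
       [  0.        , 354.45046173, 238.99743404],
       [  0.        ,   0.        ,   1.        ]]), 'k1': -0.06521020338439208, 'mount': array([[-7.60112541e-04, -9.59709466e-01, -2.80993173e-01,
         7.09848973e-02],
       [ 9.99999148e-01, -1.02777016e-03,  8.05175645e-04,
        -1.62640354e-04],
       [-1.06153109e-03, -2.80992322e-01,  9.59709429e-01,
        -1.43658866e-01],
       [ 0.00000000e+00,  0.00000000e+00,  0.00000000e+00,
         1.00000000e+00]])}
```

View pics/top0.png

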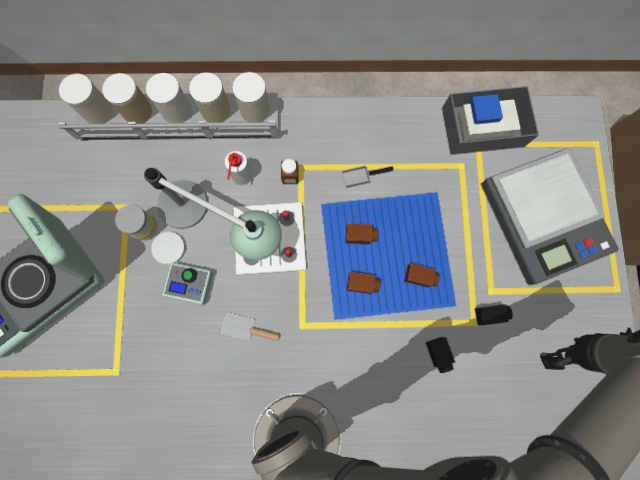

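View pics/scene0.png

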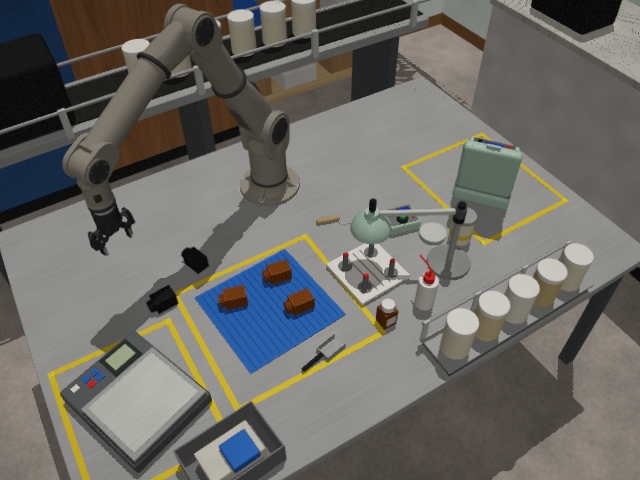

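The pictures show three amber bottles on the blue mat, at top pixels (361,233), (364,283) and (423,275). The mouths all point right, which is -y. Two black look-alikes at (493,314) and (440,354) lie off the mat, so I'll leave them alone. The lamp knob is at about (251,226) and its hinge top at (152,176). The green button is at about (189,274).

```bash
cat > m.py <<'E'
from h import *
def blobs(im,lo,hi,amin=20):
    m=cv2.inRange(cv2.cvtColor(im,cv2.COLOR_BGR2HSV),lo,hi)
    n,l,s,c=cv2.connectedComponentsWithStats(m); return [(c[i],s[i],(l==i).astype(np.uint8)) for i in range(1,n) if s[i,4]>amin]
def bottles(im,C):
    out=[]
    for c,s,m in blobs(im,(3,120,40),(18,255,255),250):
        u,v=c; p=onz(C,u,v,.04)
        if not(-.5<p[1]<-.05 and p[0]>.2): continue
        ct=max(cv2.findContours(m,0,1)[0],key=cv2.contourArea)[:,0]
        w=np.array([onz(C,*q,.03)[:2] for q in ct]); (cx,cy),(a,b),ang=cv2.minAreaRect((w*1000).astype(np.float32))
        out.append((c.round(1).tolist(),(round(cx),round(cy)),(round(a),round(b)),round(ang),s[4]))
    return out
E
python3 - <<'E'
from m import *
T,t=cam("top"),cv2.imread("pics/top0.png"); S,s=cam("scene"),cv2.imread("pics/scene0.png")
for b in bottles(t,T): print("bottle",b)
for b in bottles(s,S): print("bottleS",b)
for n,im,C in(("t",t,T),("s",s,S)):
    print(n,"red",[(c.round(1).tolist(),st[4],onz(C,*c,.085).round(3).tolist()) for c,st,_ in blobs(im,(0,120,50),(2,255,255),8)+blobs(im,(172,120,50),(180,255,255),8)])
    print(n,"green",[(c.round(1).tolist(),st[4],onz(C,*c,.05).round(3).tolist()) for c,st,_ in blobs(im,(50,150,40),(80,255,255),15)])
    print(n,"mint",[(c.round(1).tolist(),st[4],onz(C,*c,.22).round(3).tolist()) for c,st,_ in blobs(im,(60,30,80),(85,110,255),600)])
    print(n,"blue mat",[(onz(C,*c,.004).round(3).tolist()) for c,st,_ in blobs(im,(100,150,60),(120,255,255),3000)])
for P in tri(T,(251,226),S,(373,205)),tri(T,(153,176),S,(461,208)): print(P)
v=np.hstack([cv2.resize(t[140:330,120:320],None,fx=2,fy=2,interpolation=2),cv2.resize(t[180:370,300:500],None,fx=2,fy=2,interpolation=2)]);cv2.imwrite("pics/c1.png",v)
v=np.hstack([cv2.resize(s[170:320,320:480],None,fx=2.5,fy=2.5,interpolation=2),cv2.resize(s[235:385,150:310],None,fx=2.5,fy=2.5,interpolation=2)]);cv2.imwrite("pics/c2.png",v)
E
```

```text
bottle ([319.6, 66.2], (1115, -99), (36, 2046), 0, np.int32(6237))
bottle ([360.1, 233.5], (570, -196), (89, 55), 86, np.int32(533))
bottle ([421.5, 275.4], (443, -369), (95, 54), 75, np.int32(562))
bottle ([362.8, 282.9], (424, -198), (90, 51), 81, np.int32(524))
bottleS ([277.2, 272.2], (429, -198), (94, 85), 80, np.int32(487))
bottleS ([233.2, 297.5], (447, -370), (88, 83), 75, np.int32(511))
bottleS ([299.3, 302.0], (574, -195), (101, 79), 87, np.int32(547))
t red [([233.5, 160.9], np.int32(162), [0.778, 0.173, 0.085]), ([285.3, 213.3], np.int32(28), [0.62, 0.024, 0.085]), ([588.4, 241.8], np.int32(49), [0.526, -0.837, 0.085]), ([287.7, 250.9], np.int32(33), [0.512, 0.018, 0.085])]
t green []
t mint [([50.1, 259.1], np.int32(4131), [0.477, 0.595, 0.22]), ([256.3, 235.8], np.int32(1786), [0.528, 0.089, 0.22])]
t blue mat [[0.512, -0.276, 0.004]]
s red [([508.6, 146.1], np.int32(12), [0.383, 0.88, 0.085]), ([345.3, 254.2], np.int32(19), [0.521, 0.015, 0.085]), ([428.4, 273.9], np.int32(154), [0.731, 0.197, 0.085]), ([391.9, 260.6], np.int32(17), [0.624, 0.129, 0.085]), ([365.5, 275.3], np.int32(22), [0.63, 0.021, 0.085]), ([91.0, 383.5], np.int32(46), [0.553, -0.854, 0.085])]
s green []
s mint [([486.4, 174.8], np.int32(3178), [0.569, 0.556, 0.22]), ([376.6, 227.4], np.int32(1238), [0.576, 0.092, 0.22])]
s blue mat [[0.545, -0.291, 0.004]]
(array([0.53952209, 0.09582099, 0.28457155]), np.float64(0.00425054359725347))
(array([0.67450954, 0.3407282 , 0.25907107]), np.float64(0.0032404093378566074))
```

View pics/c1.png

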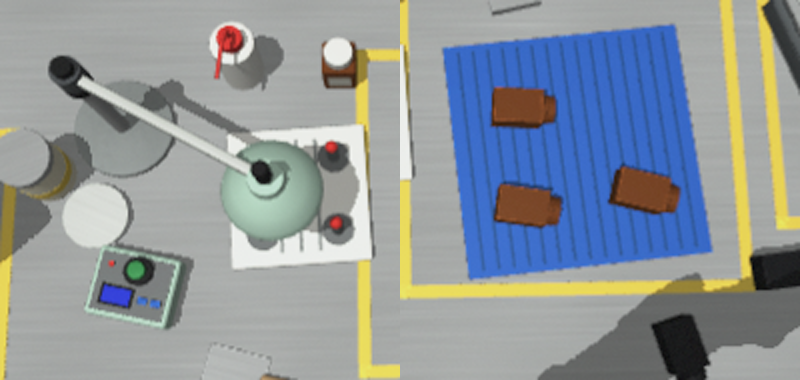

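View pics/c2.png

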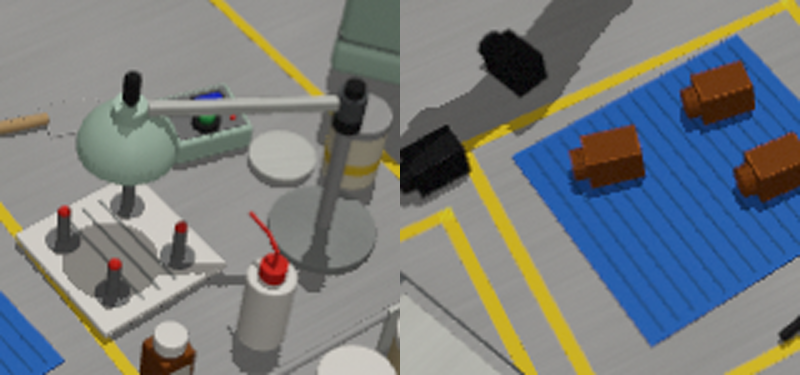

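The crops confirm it: the knob is at (0.540,0.096), the hinge at (0.675,0.341) and the distance between them 0.28, which matches. The pegs are at about (0.62,0.022), (0.513,0.017), (0.624,0.129) and a fourth near (0.513,0.127). The three amber bottles with square bodies and necks fit the description, and the black ones do not. I'll move to the knob now.

move_arm([
  [[0.027,-0.0285,-0.0065,0,0,0,0.0854],[0.027,-0.0285,-0.0065,0,0,0,0.0854],[0.027,-0.0285,-0.0065,0,0,0,0.0854],[0.027,-0.0285,-0.0065,0,0,0,0.0854],[0.027,-0.0285,-0.0065,0,0,0,0.0854],[0.027,-0.0285,-0.0065,0,0,0,0.0854],[0.027,-0.0285,-0.0065,0,0,0,0.0854],[0.027,-0.0285,-0.0065,0,0,0,0.0854],[0.027,-0.0285,-0.0065,0,0,0,0.0854],[0.027,-0.0285,-0.0065,0,0,0,0.0854],[0.027,-0.0285,-0.0065,0,0,0,0.0854],[0.027,-0.0285,-0.0065,0,0,0,0.0854],[0.027,-0.0285,-0.0065,0,0,0,0.0854],[0.027,-0.0285,-0.0065,0,0,0,0.0854],[0.027,-0.0285,-0.0065,0,0,0,0.0854],[0.027,-0.0285,-0.0065,0,0,0,0.0854],[0.027,-0.0285,-0.0065,0,0,0,0.0854],[0.027,-0.0285,-0.0065,0,0,0,0.0854],[0.027,-0.0285,-0.0065,0,0,0,0.0854],[0.027,-0.0285,-0.0065,0,0,0,0.0854]],
], squeeze=30)

```text
t: 2.6
eef_pos: [0.5419, 0.0966, 0.3612]
tool_rot: [0.0, 0.983, 0.182, -0.0]
contact_force: [0.7, 0.1, 0.5]
gripper_width: 1.0
grasp_force: 0.0
```

Run:
```python
from m import *
C,im=snap("wrist","w1.png"); print(proj(C,[.54,.096,.29]),proj(C,[.542,.0966,.31]))
```

```text
[317.90006895 254.05112747] [318.18105028 261.71378093]
```

View pics/w1.png

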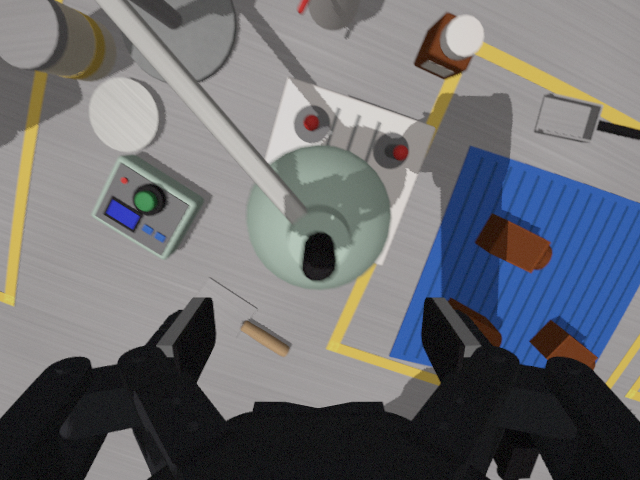

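The wrist view shows the knob at (318,256), as predicted. I'll descend and grip it.

move_arm([
  [[-0.001,0,0.02,0,0,0,0.0854],[0,0,0.02,0,0,0,0.0854],[0,0,0.02,0,0,0,0.06],[0,0,0.02,0,0,0,0.04],[0,0,0,0,0,0,0.01],[0,0,0,0,0,0,0.01],[0,0,0,0,0,0,0.01],[0,0,0,0,0,0,0.01]],
], squeeze=30)

```text
t: 3.65
eef_pos: [0.5406, 0.0948, 0.2813]
tool_rot: [0.0, 0.983, 0.182, -0.0]
contact_force: [0.1, -2.0, -4.1]
gripper_width: 0.249
grasp_force: 30.4
```

Run:
```python
from m import *
o=bot.get_obs(); p=o["eef_pos"][:2]; print(p,o["gripper_width"],o["grasp_force"])
H=np.array([.6745,.3407]); d=p-H; print(np.linalg.norm(d))
q=o["tool_rot"]; M=R.from_quat([*q[1:],q[0]]).as_matrix()
for a in range(8,89,8):
    c,s=np.cos(np.radians(-a)),np.sin(np.radians(-a)); n=H+[c*d[0]-s*d[1],s*d[0]+c*d[1]]
    print(a,n.round(3),((n-p)@M[:2,:2]).round(4)); p=n
```

```text
[0.54059277 0.09482357] 0.24880265800115278 30.406015813350677
0.27997565261979107
8 [0.508 0.116] [-0.0232 -0.0314]
16 [0.478 0.141] [-0.0186 -0.0343]
24 [0.452 0.171] [-0.0136 -0.0366]
32 [0.431 0.203] [-0.0084 -0.0381]
40 [0.414 0.238] [-0.003  -0.0389]
48 [0.402 0.276] [ 0.0024 -0.039 ]
56 [0.396 0.314] [ 0.0078 -0.0383]
64 [0.395 0.353] [ 0.0131 -0.0368]
72 [0.399 0.392] [ 0.0181 -0.0346]
80 [0.409 0.43 ] [ 0.0227 -0.0318]
88 [0.424 0.466] [ 0.0269 -0.0283]
```

move_arm([
  [[-0.0116,-0.0157,0,0,0,0,0.01],[-0.0116,-0.0157,0,0,0,0,0.01],[-0.0093,-0.0171,0,0,0,0,0.01],[-0.0093,-0.0171,0,0,0,0,0.01],[-0.0068,-0.0183,0,0,0,0,0.01],[-0.0068,-0.0183,0,0,0,0,0.01],[-0.0042,-0.019,0,0,0,0,0.01],[-0.0042,-0.019,0,0,0,0,0.01],[-0.0015,-0.0194,0,0,0,0,0.01],[-0.0015,-0.0194,0,0,0,0,0.01],[0.0012,-0.0195,0,0,0,0,0.01],[0.0012,-0.0195,0,0,0,0,0.01],[0.0039,-0.0191,0,0,0,0,0.01],[0.0039,-0.0191,0,0,0,0,0.01],[0.0065,-0.0184,0,0,0,0,0.01],[0.0065,-0.0184,0,0,0,0,0.01],[0,0,0,0,0,0,0.01]],
])

```text
t: 5.78
eef_pos: [0.3944, 0.3549, 0.2816]
tool_rot: [-0.001, 0.983, 0.183, 0.0]
contact_force: [-1.1, 0.9, -1.7]
gripper_width: 0.246
grasp_force: 31.4
```

move_arm([
  [[0,0,0,0,0,0,0.05],[0,0,0,0,0,0,0.06],[0,0,-0.03,0,0,0,0.07],[0,0,-0.05,0,0,0,0.08],[-0.0095,0.0495,0,0,0,0,0.0854],[-0.0095,0.0495,0,0,0,0,0.0854],[-0.0095,0.0495,0,0,0,0,0.0854],[-0.0095,0.0495,0,0,0,0,0.0854],[-0.0095,0.0495,0,0,0,0,0.0854],[-0.0095,0.0495,0,0,0,0,0.0854],[-0.0095,0.0495,0,0,0,0,0.0854],[-0.0095,0.0495,0,0,0,0,0.0854],[-0.0095,0.0495,0,0,0,0,0.0854],[-0.0095,0.0495,0,0,0,0,0.0854],[-0.0095,0.0495,0,0,0,0,0.0854],[-0.0095,0.0495,0,0,0,0,0.0854]],
])

```text
t: 7.78
eef_pos: [0.5016, -0.2441, 0.3621]
tool_rot: [0.0, 0.983, 0.182, 0.001]
contact_force: [0.4, 0.3, 0.8]
gripper_width: 1.001
grasp_force: 0.0
```

move_arm([
  [[0,0,0,0,0,-10.3,0.0854],[0,0,0,0,0,-10.3,0.0854],[0,0,0,0,0,-10.3,0.0854],[0,0,0,0,0,-10.3,0.0854],[0,0,0,0,0,-10.3,0.0854],[0,0,0,0,0,-10.3,0.0854],[0,0,0,0,0,0,0.0854]],
])

```text
t: 8.65
eef_pos: [0.5015, -0.2425, 0.3618]
tool_rot: [0.0, 0.751, 0.661, 0.0]
contact_force: [-0.1, 0.2, -0.5]
gripper_width: 1.003
grasp_force: 0.0
```

Run:
```python
from m import *
C,im=snap("wrist","w2.png"); T,t=snap("top","t2.png")
print(bot.get_obs()["q"].round(2),bot.get_obs()["eef_pos"])
for c,s,m in blobs(im,(3,120,40),(18,255,255),800):
    ct=max(cv2.findContours(m,0,1)[0],key=cv2.contourArea)[:,0]
    w=np.array([onz(C,*q,.054)[:2] for q in ct]); print(c.round(),s[4],[np.round(x) for x in cv2.minAreaRect((w*1000).astype(np.float32))])
print([(c.round(1).tolist(),st[4],onz(T,*c,.085).round(3).tolist()) for c,st,_ in blobs(t,(0,120,50),(2,255,255),8)+blobs(t,(172,120,50),(180,255,255),8)])
print([(c.round(1).tolist(),onz(T,*c,.02).round(3).tolist(),st[2:]) for c,st,_ in blobs(t,(0,0,200),(180,30,255),1500)])
```

```text
[ 0.6   0.2  -0.31  1.65  0.06  1.3   0.15] [ 0.50149581 -0.2424489   0.36163687]
[368. 147.] 2875 [array([ 570., -196.]), array([88., 52.]), np.float64(86.0)]
[256. 163.] 2784 [array([ 428., -198.]), array([87., 54.]), np.float64(80.0)]
[290. 281.] 2240 [array([ 446., -362.]), array([102.,  48.]), np.float64(75.0)]
[([233.5, 160.9], np.int32(163), [0.778, 0.173, 0.085]), ([285.5, 213.2], np.int32(28), [0.62, 0.023, 0.085]), ([246.5, 215.8], np.int32(28), [0.614, 0.133, 0.085]), ([588.3, 241.8], np.int32(48), [0.526, -0.837, 0.085]), ([287.7, 251.0], np.int32(32), [0.512, 0.018, 0.085]), ([248.4, 253.6], np.int32(30), [0.506, 0.127, 0.085])]
[([548.1, 196.8], [0.679, -0.773, 0.02], array([  98,   87, 4931], dtype=int32)), ([268.8, 238.2], [0.562, 0.076, 0.02], array([  73,   73, 3552], dtype=int32))]
```

View pics/w2.png

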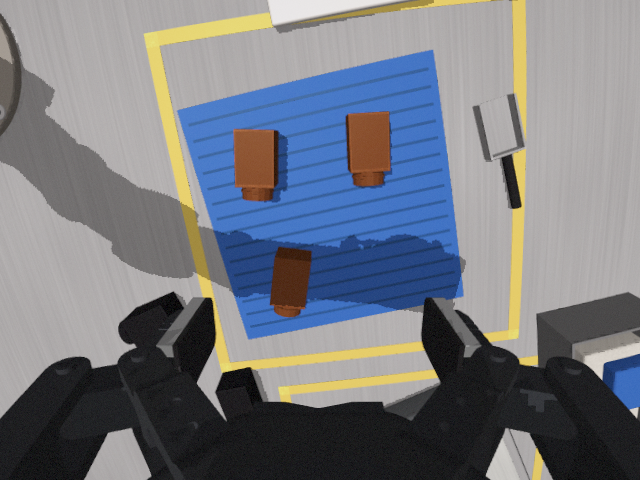

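```bash
cat > g.py <<'E'
from m import *
def pose():
    o=bot.get_obs(); q=o["tool_rot"]; return np.array(o["eef_pos"]),R.from_quat([*q[1:],q[0]])
def to(Mt,p,name=""):
    P,Q=pose(); r=np.degrees((Q.inv()*Mt).as_rotvec()); print(name,"rot(tool)",r.round(1),"then shift(new axes)",(Mt.inv().apply(p-P)).round(4))
def graspR(hd,a):  # hd: heading of tool x when upright (deg), a: tilt towards mouth
    return R.from_euler("z",hd,degrees=True)*R.from_euler("x",180,degrees=True)*R.from_euler("y",-a,degrees=True)
def grasp(c,hd,a=40,back=.008,z=.031):
    Mt=graspR(hd,a); m=-np.array([np.cos(np.radians(hd)),np.sin(np.radians(hd)),0]); g=np.array([c[0],c[1],z])-back*m
    zt=Mt.apply([0,0,1]); print(zt.round(2),Mt.apply([1,0,0]).round(2)); to(Mt,g+.019*zt-.1*zt,"pre"); return Mt,g
E
python3 - <<'E'
from g import *
grasp((.5706,-.187),86)
E
```

```text
[-0.04 -0.64 -0.77] [ 0.05  0.76 -0.64]
pre rot(tool) [ -1.2 -40.   -3.3] then shift(new axes) [0.2647 0.0651 0.1285]
```

move_arm([
  [[0,0,0,-0.3,-10,-0.8,0.0854],[0,0,0,-0.3,-10,-0.8,0.0854],[0,0,0,-0.3,-10,-0.8,0.0854],[0,0,0,-0.3,-10,-0.8,0.0854],[0.033,0.008,0.016,0,0,0,0.0854],[0.033,0.008,0.016,0,0,0,0.0854],[0.033,0.008,0.016,0,0,0,0.0854],[0.033,0.008,0.016,0,0,0,0.0854],[0.033,0.008,0.016,0,0,0,0.0854],[0.033,0.008,0.016,0,0,0,0.0854],[0.033,0.008,0.016,0,0,0,0.0854],[0.033,0.008,0.016,0,0,0,0.0854],[0,0,0,0,0,0,0.0854]],
])

```text
t: 10.38
eef_pos: [0.573, -0.1256, 0.0913]
tool_rot: [0.233, 0.686, 0.642, -0.25]
contact_force: [-0.2, -1.1, 0.1]
gripper_width: 0.999
grasp_force: 0.0
```

Run:
```python
from g import *
print(bot.get_obs()["q"].round(2),pose()[0])
Mt,g=grasp((.5706,-.187),86)
C,im=snap("wrist","w3.png")
w=[(g[:2]+0)]; print(proj(C,[.5706,-.187,.054]))
for c,s,m in blobs(im,(3,120,40),(18,255,255),800):
    ct=max(cv2.findContours(m,0,1)[0],key=cv2.contourArea)[:,0]; print(c.round(),s[4],ct.min(0),ct.max(0))
```

```text
[ 0.03  0.65 -0.37  1.88  0.96  1.2  -0.99] [ 0.57302023 -0.12563425  0.09134188]
[-0.04 -0.64 -0.77] [ 0.05  0.76 -0.64]
pre rot(tool) [ 0.  -0.   0.2] then shift(new axes) [-0.0021  0.0019 -0.0005]
[321.71686507 285.82438841]
[324. 251.] 9234 [281 194] [367 311]
[118. 259.] 10367 [ 53 204] [176 315]
[227. 338.] 1894 [204 306] [245 369]
```

View pics/w3.png

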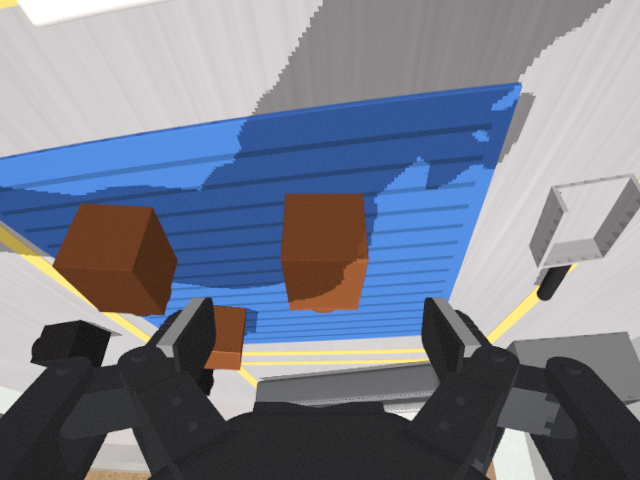

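The wrist view shows bottle 1 centred between the fingers, from column 281 to 367. I'll advance and grip it.

move_arm([
  [[-0.001,0.001,0.02,0,0,0,0.0854],[-0.001,0.001,0.02,0,0,0,0.0854],[0,0,0.02,0,0,0,0.0854],[0,0,0.02,0,0,0,0.0854],[0,0,0.02,0,0,0,0.0854],[0,0,0,0,0,0,0.065],[0,0,0,0,0,0,0.055],[0,0,0,0,0,0,0.045],[0,0,0,0,0,0,0.04],[0,0,0,0,0,0,0.04]],
], squeeze=30)

```text
t: 11.68
eef_pos: [0.5718, -0.1921, 0.0186]
tool_rot: [0.234, 0.686, 0.642, -0.249]
contact_force: [0.3, 0.8, 1.5]
gripper_width: 0.586
grasp_force: 29.9
```

move_arm([
  [[-0.0192,0,-0.0231,0,0,0,0.04],[-0.0192,0,-0.0231,0,0,0,0.04],[-0.0192,0,-0.0231,0,0,0,0.04],[-0.0192,0,-0.0231,0,0,0,0.04],[-0.0192,0,-0.0231,0,0,0,0.04],[-0.0192,0,-0.0231,0,0,0,0.04],[0,0,0,0,10,0,0.04],[0,0,0,0,10,0,0.04],[0,0,0,0,10,0,0.04],[0,0,0,0,10,0,0.04],[0,0,0,0,10,0,0.04],[0,0,0,0,10,0,0.04],[0,0,0,0,10,0,0.04],[0,0,0,0,10,0,0.04],[0,0,0,0,10,0,0.04],[0,0,0,0,0,0,0.04]],
])

```text
t: 13.68
eef_pos: [0.5692, -0.1954, 0.194]
tool_rot: [-0.29, 0.664, 0.616, 0.308]
contact_force: [0.5, -0.4, -1.8]
gripper_width: 0.584
grasp_force: 29.8
```

```bash
cat >> g.py <<'E'
def place(peg,hd,a=40,back=.008,h=.16):
    # TCP for bottle axis over peg, body centre at height h
    Mt=graspR(hd,a)*R.from_euler("y",90,degrees=True); g=np.array([peg[0],peg[1],h+back]); p=g+.019*Mt.apply([0,0,1]); p=p
    print("zt",Mt.apply([0,0,1]).round(3),"xt",Mt.apply([1,0,0]).round(3)); to(Mt,p,"place"); return p
E
python3 - <<'E'
from g import *
print(bot.get_obs()["q"].round(2),pose()[0],bot.get_obs()["gripper_width"])
place((.617,.131),86)
snap("scene","s4.png"); im=cv2.imread("pics/s4.png"); cv2.imwrite("pics/s4c.png",cv2.resize(im[100:360,150:470],None,fx=2.3,fy=2.3))
E
```

```text
[ 1.07  0.81 -0.75  1.54 -0.3   1.3   0.46] [ 0.56918354 -0.19543625  0.19401991] 0.5841777378447035
zt [ 0.053  0.764 -0.643] xt [0.045 0.641 0.766]
place rot(tool) [-0.1 -0.1 -0.4] then shift(new axes) [0.1915 0.0249 0.2877]
```

View pics/s4c.png

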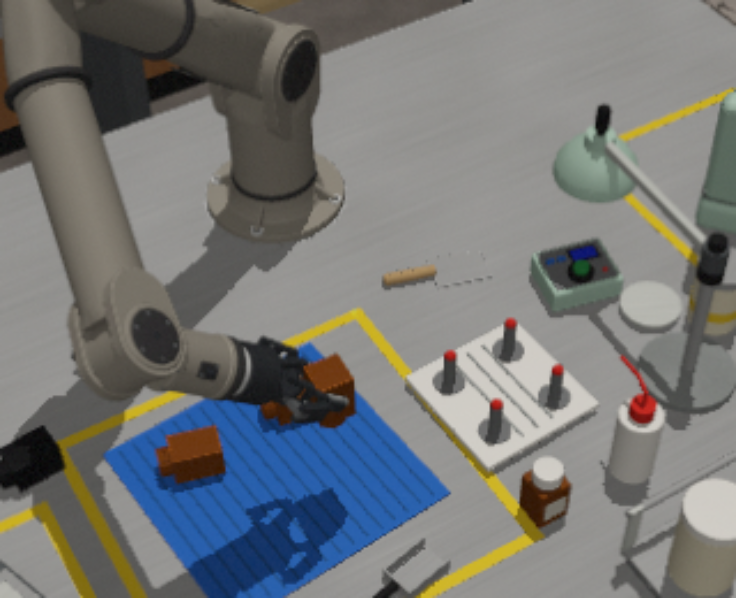

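The bottle is held mouth-down, at about (335,390) in the crop, and all four red pegs are visible. I'll carry it to the far peg C.

move_arm([
  [[0.0213,0.0028,0.032,0,0,-0.1,0.04],[0.0213,0.0028,0.032,0,0,-0.1,0.04],[0.0213,0.0028,0.032,0,0,-0.1,0.04],[0.0213,0.0028,0.032,0,0,-0.1,0.04],[0.0213,0.0028,0.032,0,0,0,0.04],[0.0213,0.0028,0.032,0,0,0,0.04],[0.0213,0.0028,0.032,0,0,0,0.04],[0.0213,0.0028,0.032,0,0,0,0.04],[0.0213,0.0028,0.032,0,0,0,0.04],[0,0,0,0,0,0,0.04],[0,0,0,0,0,0,0.04]],
])

```text
t: 15.1
eef_pos: [0.6183, 0.1507, 0.1615]
tool_rot: [-0.286, 0.659, 0.623, 0.309]
contact_force: [0.4, -0.9, -1.3]
gripper_width: 0.576
grasp_force: 29.7
```

Run:
```python
from g import *
print(bot.get_obs()["q"].round(2),pose()[0])
place((.617,.131),86)
S,s=snap("scene"); T,t=snap("top")
for n,C,im in(("s",S,s),("t",T,t)):
  print(n,[(c.round(1).tolist(),st.tolist(),onz(C,*c,.074).round(4).tolist()) for c,st,_ in blobs(im,(0,120,50),(2,255,255),8)+blobs(im,(172,120,50),(180,255,255),8)])
  print([(c.round(1).tolist(),st.tolist()) for c,st,_ in blobs(im,(3,120,40),(18,255,255),50) if c[1]>150])
P=[.617,.131,.16]; print(proj(S,P),proj(S,[.617,.131,.106]),proj(T,P),proj(T,[.617,.131,.196]))
v=np.hstack([cv2.resize(s[170:300,320:460],None,fx=2.8,fy=2.8,interpolation=2),cv2.resize(t[170:300,200:340],None,fx=2.8,fy=2.8,interpolation=2)]);cv2.imwrite("pics/c5.png",v)
```

```text
[ 0.68  0.78 -0.88  1.81 -0.44  0.75  0.26] [0.61829944 0.15069238 0.16145974]
zt [ 0.053  0.764 -0.643] xt [0.045 0.641 0.766]
place rot(tool) [-0.1  0.2  0.8] then shift(new axes) [-0.0077  0.0001 -0.0003]
s [([508.7, 146.4], [507, 145, 5, 4, 14], [0.3761, 0.8911, 0.074]), ([345.2, 254.2], [343, 252, 5, 5, 20], [0.5136, 0.0197, 0.074]), ([428.3, 273.4], [420, 255, 16, 29, 156], [0.7232, 0.2043, 0.074]), ([392.0, 260.5], [390, 259, 5, 4, 16], [0.6171, 0.1363, 0.074]), ([365.2, 275.6], [363, 274, 5, 4, 16], [0.6236, 0.0254, 0.074]), ([91.0, 383.5], [87, 380, 9, 8, 46], [0.5459, -0.8546, 0.074])]
[([397.7, 239.6], [386, 227, 22, 32, 285]), ([277.3, 272.2], [263, 260, 29, 25, 487]), ([233.2, 297.5], [218, 285, 30, 25, 510]), ([384.4, 316.6], [376, 305, 22, 25, 240])]
t [([233.5, 161.0], [228, 153, 13, 26, 162], [0.7823, 0.175, 0.074]), ([588.4, 241.8], [584, 238, 10, 8, 49], [0.5276, -0.844, 0.074]), ([287.6, 251.1], [285, 248, 6, 7, 31], [0.5131, 0.0182, 0.074]), ([248.4, 253.6], [246, 251, 6, 6, 30], [0.5075, 0.1284, 0.074])]
[([289.1, 174.4], [281, 165, 17, 16, 85]), ([238.6, 205.2], [228, 196, 23, 22, 400]), ([362.8, 282.9], [347, 273, 33, 20, 524])]
[392.93599883 243.67999851] [391.50878789 254.77369281] [243.44452106 207.82441971] [241.38995876 204.15706004]
```

View pics/c5.png

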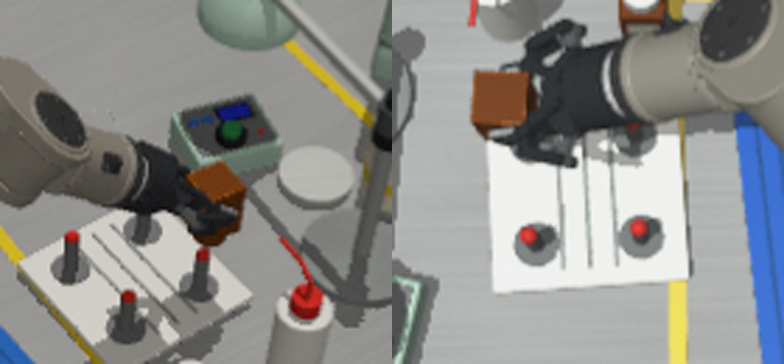

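move_arm([
  [[-0.0082,0,0.0055,0,0,0.2,0.04],[-0.0077,0,0.0064,0,0,0.2,0.04],[-0.0077,0,0.0064,0,0,0.2,0.04],[-0.0077,0,0.0064,0,0,0.2,0.04],[-0.0077,0,0.0064,0,0,0,0.04],[-0.0077,0,0.0064,0,0,0,0.04],[-0.0077,0,0.0064,0,0,0,0.04],[-0.0077,0,0.0064,0,0,0,0.04],[0,0,0,0,0,0,0.04]],
])

```text
t: 16.32
eef_pos: [0.6178, 0.1482, 0.0794]
tool_rot: [-0.29, 0.664, 0.617, 0.307]
contact_force: [0.3, 0.6, -1.4]
gripper_width: 0.583
grasp_force: 29.8
```

move_arm([
  [[-0.0031,0,0.0026,0,0,0,0.04],[-0.0023,0,0.0019,0,0,0,0.04],[-0.0015,0,0.0013,0,0,0,0.04],[0,0,0,0,0,0,0.04]],
])

```text
t: 16.82
eef_pos: [0.6182, 0.1483, 0.0713]
tool_rot: [-0.29, 0.664, 0.617, 0.308]
contact_force: [0.3, 0.1, -1.2]
gripper_width: 0.585
grasp_force: 29.8
```

move_arm([
  [[-0.0008,0,0.0006,0,0,0,0.04],[-0.0008,0,0.0006,0,0,0,0.04],[0,0,0,0,0,0,0.04]],
])

```text
t: 17.2
eef_pos: [0.6183, 0.1483, 0.0696]
tool_rot: [-0.29, 0.664, 0.617, 0.308]
contact_force: [-1.5, -0.1, 1.5]
gripper_width: 0.582
grasp_force: 30.0
```

move_arm([
  [[0,0,0,0,0,0,0.053],[0,0,0,0,0,0,0.058],[0,0,0,0,0,0,0.068],[0,0,0,0,0,0,0.075],[0,0,-0.01,0,0,0,0.0854],[0,0,-0.02,0,0,0,0.0854],[0,0,-0.03,0,0,0,0.0854],[0,0,-0.04,0,0,0,0.0854],[0.03,0,-0.04,0,0,0,0.0854],[0.03,0,-0.04,0,0,0,0.0854]],
])

```text
t: 18.45
eef_pos: [0.6119, 0.047, 0.2331]
tool_rot: [-0.289, 0.665, 0.616, 0.308]
contact_force: [0.8, 0.2, 0.3]
gripper_width: 0.998
grasp_force: 0.0
```

Run:
```python
from g import *
S,s=snap("scene"); T,t=snap("top"); print(pose()[0])
for n,C,im in(("s",S,s),("t",T,t)):
  print([(c.round(1).tolist(),st.tolist()) for c,st,_ in blobs(im,(3,120,40),(18,255,255),50) if c[1]>150])
for b in bottles(t,T): print(b)
print("base at home expected", proj(S,[.617,.134,.11]),proj(T,[.617,.134,.11]))
v=np.hstack([cv2.resize(s[170:300,320:460],None,fx=2.8,fy=2.8,interpolation=2),cv2.resize(t[170:300,200:340],None,fx=2.8,fy=2.8,interpolation=2)]);cv2.imwrite("pics/c6.png",v)
grasp((.4295,-.189),80.5)
```

```text
[0.61496554 0.04672375 0.23720173]
[([392.4, 261.3], [382, 248, 22, 28, 448]), ([277.3, 272.1], [263, 260, 29, 25, 488]), ([233.2, 297.5], [218, 285, 30, 25, 507]), ([384.5, 316.6], [376, 305, 22, 25, 239])]
[([245.1, 216.0], [235, 205, 21, 23, 412]), ([408.3, 277.5], [405, 271, 8, 12, 53]), ([362.8, 282.9], [347, 273, 33, 20, 524])]
([319.9, 66.2], (1115, -99), (36, 2046), 0, np.int32(6261))
([362.8, 282.9], (424, -198), (90, 51), 81, np.int32(524))
base at home expected [392.36194098 253.60298492] [245.01657877 212.58038985]
[-0.11 -0.63 -0.77] [ 0.13  0.76 -0.64]
pre rot(tool) [ -0.2 -89.8   5.8] then shift(new axes) [-0.0629 -0.144   0.2409]
```

View pics/c6.png

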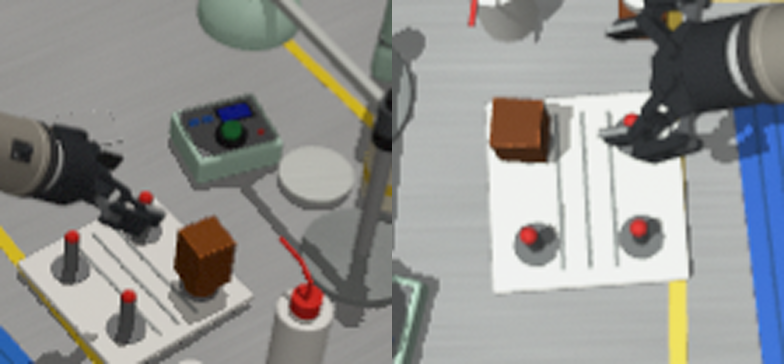

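Bottle 1 is home on peg C: the top crop shows its base at (245,213), as expected. Next is bottle 2, which has not moved.

move_arm([
  [[0,0,0,0,-10,0.64,0.0854],[0,0,0,0,-10,0.64,0.0854],[0,0,0,0,-10,0.64,0.0854],[0,0,0,0,-10,0.64,0.0854],[0,0,0,0,-10,0.64,0.0854],[0,0,0,0,-10,0.64,0.0854],[0,0,0,0,-10,0.64,0.0854],[0,0,0,0,-10,0.64,0.0854],[0,0,0,0,-10,0.64,0.0854],[-0.007,-0.016,0.0268,0,0,0,0.0854],[-0.007,-0.016,0.0268,0,0,0,0.0854],[-0.007,-0.016,0.0268,0,0,0,0.0854],[-0.007,-0.016,0.0268,0,0,0,0.0854],[-0.007,-0.016,0.0268,0,0,0,0.0854],[-0.007,-0.016,0.0268,0,0,0,0.0854],[-0.007,-0.016,0.0268,0,0,0,0.0854],[-0.007,-0.016,0.0268,0,0,0,0.0854],[-0.007,-0.016,0.0268,0,0,0,0.0854],[0,0,0,0,0,0,0.0854]],
])

```text
t: 20.92
eef_pos: [0.4327, -0.1308, 0.0889]
tool_rot: [0.217, 0.715, 0.609, -0.267]
contact_force: [0.2, 0.8, 0.9]
gripper_width: 0.998
grasp_force: 0.0
```

```bash
cat > chk.py <<'E'
from g import *
import sys
x,y,hd=map(float,sys.argv[1:4]); print(bot.get_obs()["q"].round(2),pose()[0]); grasp((x,y),hd)
C,im=snap("wrist"); print("exp top-centre px",proj(C,[x,y,.054]).round())
for c,s,m in blobs(im,(3,120,40),(18,255,255),1500):
    ct=max(cv2.findContours(m,0,1)[0],key=cv2.contourArea)[:,0]; ap=cv2.approxPolyDP(ct[:,None],5,True)[:,0]
    print(c.round(),s[4],ct.min(0),ct.max(0),ap.tolist())
S,s=snap("scene"); print([(c.round(1).tolist(),st[4]) for c,st,_ in blobs(s,(3,120,40),(18,255,255),50) if c[1]>200])
E
python3 chk.py .4295 -.189 80.5
```

```text
[-0.07  0.52 -0.27  2.16  0.85  1.09 -1.14] [ 0.4326955  -0.1307767   0.08890758]
[-0.11 -0.63 -0.77] [ 0.13  0.76 -0.64]
pre rot(tool) [-0.6  0.3  0.6] then shift(new axes) [-0.001   0.0065 -0.0045]
exp top-centre px [330. 286.]
[338. 273.] 13072 [283 192] [401 367] [[289, 192], [283, 262], [292, 308], [345, 309], [341, 365], [383, 367], [401, 350], [396, 303], [361, 300], [371, 259], [365, 193]]
[([392.5, 261.4], np.int32(449)), ([277.3, 272.1], np.int32(495)), ([233.2, 297.5], np.int32(510)), ([384.5, 316.6], np.int32(239))]
```

move_arm([
  [[0,0.0035,0.015,0,0,0.3,0.0854],[0,0.003,0.02,0,0,0.3,0.0854],[-0.001,0,0.02,0,0,0,0.0854],[0,0,0.02,0,0,0,0.0854],[0,0,0.02,0,0,0,0.0854],[0,0,0,0,0,0,0.065],[0,0,0,0,0,0,0.055],[0,0,0,0,0,0,0.045],[0,0,0,0,0,0,0.04],[0,0,0,0,0,0,0.04]],
])

```text
t: 22.28
eef_pos: [0.4311, -0.1902, 0.0171]
tool_rot: [0.219, 0.717, 0.606, -0.264]
contact_force: [0.0, 0.8, -0.0]
gripper_width: 0.58
grasp_force: 31.1
```

move_arm([
  [[-0.0192,0,-0.0231,0,0,0,0.04],[-0.0192,0,-0.0231,0,0,0,0.04],[-0.0192,0,-0.0231,0,0,0,0.04],[-0.0192,0,-0.0231,0,0,0,0.04],[-0.0192,0,-0.0231,0,0,0,0.04],[-0.0192,0,-0.0231,0,0,0,0.04],[0,0,0,0,10,0,0.04],[0,0,0,0,10,0,0.04],[0,0,0,0,10,0,0.04],[0,0,0,0,10,0,0.04],[0,0,0,0,10,0,0.04],[0,0,0,0,10,0,0.04],[0,0,0,0,10,0,0.04],[0,0,0,0,10,0,0.04],[0,0,0,0,10,0,0.04],[0,0,0,0,0,0,0.04]],
])

```text
t: 24.28
eef_pos: [0.4303, -0.1914, 0.1945]
tool_rot: [-0.275, 0.696, 0.581, 0.32]
contact_force: [-0.6, 0.5, -1.8]
gripper_width: 0.588
grasp_force: 31.5
```

Run:
```python
from g import *
print(bot.get_obs()["q"].round(2),pose()[0],bot.get_obs()["gripper_width"])
place((.509,.128),83)
S,s=snap("scene");print([(c.round(1).tolist(),st[4]) for c,st,_ in blobs(s,(3,120,40),(18,255,255),50) if c[1]>200])
```

```text
[ 0.97  0.54 -0.3   1.88 -0.61  1.3   0.83] [ 0.43034233 -0.19137793  0.1945168 ] 0.5877027315774496
zt [ 0.093  0.76  -0.643] xt [0.078 0.638 0.766]
place rot(tool) [ 1.9  0.  -2.4] then shift(new axes) [0.1896 0.0391 0.2862]
[([272.7, 239.3], np.int32(334)), ([392.5, 261.3], np.int32(447)), ([233.2, 297.6], np.int32(502)), ([384.4, 316.6], np.int32(240))]
```

move_arm([
  [[0.0211,0.0043,0.0318,0.4,0,-0.5,0.04],[0.0211,0.0043,0.0318,0.4,0,-0.5,0.04],[0.0211,0.0043,0.0318,0.4,0,-0.5,0.04],[0.0211,0.0043,0.0318,0.4,0,-0.5,0.04],[0.0211,0.0043,0.0318,0.3,0,-0.4,0.04],[0.0211,0.0043,0.0318,0,0,0,0.04],[0.0211,0.0043,0.0318,0,0,0,0.04],[0.0211,0.0043,0.0318,0,0,0,0.04],[0.0211,0.0043,0.0318,0,0,0,0.04],[0,0,0,0,0,0,0.04],[0,0,0,0,0,0,0.04]],
])

```text
t: 25.7
eef_pos: [0.5157, 0.1441, 0.1587]
tool_rot: [-0.277, 0.676, 0.605, 0.316]
contact_force: [-0.3, -0.7, -1.2]
gripper_width: 0.583
grasp_force: 31.4
```

```bash
cat > pl.py <<'E'
from g import *
import sys
x,y,hd=map(float,sys.argv[1:4]); print(bot.get_obs()["q"].round(2),pose()[0]); place((x,y),hd)
S,s=snap("scene"); T,t=snap("top"); z=pose()[0][2]+.012+.028
for n,C,im in(("s",S,s),("t",T,t)):
  print(n,[(c.round(1).tolist(),st.tolist()) for c,st,_ in blobs(im,(3,120,40),(18,255,255),50) if c[1]>190])
  print("expected base corners",[proj(C,[x+a,y+b,z]).round(1).tolist() for a,b in((-.025,-.025),(.025,-.025),(.025,.025),(-.025,.025))],"low",proj(C,[x-.025,y-.025,z-.072]).round(1),proj(C,[x+.025,y-.025,z-.072]).round(1))
E
python3 pl.py .509 .128 83
```

```text
[ 0.55  0.53 -0.57  2.09 -0.93  0.77  0.68] [0.5157151  0.14409496 0.15873361]
zt [ 0.093  0.76  -0.643] xt [0.078 0.638 0.766]
place rot(tool) [-0.   0.3  0.6] then shift(new axes) [-0.0037 -0.0047  0.0002]
s [([376.9, 224.0], [366, 211, 20, 30, 281]), ([392.4, 261.3], [382, 248, 22, 28, 448]), ([233.1, 297.5], [218, 285, 30, 25, 517]), ([384.4, 316.7], [376, 305, 22, 25, 238])]
expected base corners [[362.8, 213.2], [371.6, 222.6], [384.3, 216.8], [375.5, 207.5]] low [361.8 228.4] [370.3 237.8]
t [([244.7, 215.5], [235, 205, 21, 23, 388]), ([241.7, 244.7], [231, 235, 24, 21, 407]), ([421.6, 275.4], [405, 264, 34, 23, 559])]
expected base corners [[251.6, 254.8], [251.8, 235.3], [232.1, 235.6], [231.7, 255.0]] low [255.1 259. ] [255.2 240.7]
```

move_arm([
  [[-0.004,-0.005,0,0,0,0.3,0.04],[-0.0077,0,0.0064,0,0,0.2,0.04],[-0.0077,0,0.0064,0,0,0,0.04],[-0.0077,0,0.0064,0,0,0,0.04],[-0.0077,0,0.0064,0,0,0,0.04],[-0.0077,0,0.0064,0,0,0,0.04],[-0.0077,0,0.0064,0,0,0,0.04],[-0.0077,0,0.0064,0,0,0,0.04],[-0.0038,0,0.0032,0,0,0,0.04],[0,0,0,0,0,0,0.04]],
])

```text
t: 27.05
eef_pos: [0.5105, 0.1411, 0.0795]
tool_rot: [-0.28, 0.68, 0.6, 0.315]
contact_force: [0.1, 0.9, -0.5]
gripper_width: 0.582
grasp_force: 31.5
```

move_arm([
  [[-0.0031,0,0.0026,0,0,0,0.04],[-0.0023,0,0.0019,0,0,0,0.04],[-0.0019,0,0.0016,0,0,0,0.04],[-0.0004,0,0.0003,0,0,0,0.04],[0,0,0,0,0,0,0.04]],
])

```text
t: 27.68
eef_pos: [0.511, 0.1423, 0.0736]
tool_rot: [-0.282, 0.678, 0.6, 0.318]
contact_force: [-7.2, -11.7, 30.1]
gripper_width: 0.582
grasp_force: 32.8
```

Contact came 4 mm early, so the bottle sits slightly differently in the grip. It is already around the peg. I'll ease off, then release.

move_arm([
  [[0.0012,0,-0.001,0,0,0,0.04],[0.0004,0,-0.0003,0,0,0,0.04],[0,0,0,0,0,0,0.04]],
])

```text
t: 28.05
eef_pos: [0.5109, 0.1422, 0.0737]
tool_rot: [-0.281, 0.678, 0.601, 0.316]
contact_force: [-1.9, -1.5, 10.0]
gripper_width: 0.583
grasp_force: 31.1
```

move_arm([
  [[0.0006,0,-0.0005,0,0,0,0.04],[0,0,0,0,0,0,0.053],[0,0,0,0,0,0,0.058],[0,0,0,0,0,0,0.068],[0,0,0,0,0,0,0.072],[0,0,-0.01,0,0,0,0.072],[0,0,-0.02,0,0,0,0.072],[0,0,-0.03,0,0,0,0.0854],[0,0,-0.04,0,0,0,0.0854],[0.03,0,-0.04,0,0,0,0.0854],[0.03,0,-0.04,0,0,0,0.0854],[0,0,0,0,0,0,0.0854]],
])

```text
t: 29.55
eef_pos: [0.5006, 0.041, 0.2378]
tool_rot: [-0.276, 0.68, 0.601, 0.317]
contact_force: [-0.0, 0.3, -0.2]
gripper_width: 1.005
grasp_force: 0.0
```

Run:
```python
from g import *
S,s=snap("scene"); T,t=snap("top"); print(pose()[0])
for n,C,im in(("s",S,s),("t",T,t)):
  print([(c.round(1).tolist(),st.tolist()) for c,st,_ in blobs(im,(3,120,40),(18,255,255),50) if c[1]>150])
print("base at home expected", proj(S,[.509,.128,.11]),proj(T,[.509,.128,.11]))
v=np.hstack([cv2.resize(s[170:300,320:460],None,fx=2.8,fy=2.8,interpolation=2),cv2.resize(t[170:300,200:340],None,fx=2.8,fy=2.8,interpolation=2)]);cv2.imwrite("pics/c7.png",v)
grasp((.446,-.3595),75)
```

```text
[0.49858793 0.04231305 0.23466472]
[([371.8, 241.6], [362, 228, 20, 28, 431]), ([392.4, 261.3], [382, 248, 22, 28, 447]), ([233.0, 297.4], [218, 285, 30, 25, 518]), ([384.3, 316.7], [376, 305, 22, 25, 236])]
[([290.2, 175.0], [281, 165, 17, 18, 100]), ([245.1, 216.0], [235, 205, 21, 23, 414]), ([247.6, 253.5], [237, 243, 22, 22, 393]), ([431.4, 276.3], [424, 267, 15, 19, 196])]
base at home expected [371.95387645 233.54543407] [246.70955211 250.96932567]
[-0.17 -0.62 -0.77] [ 0.2   0.74 -0.64]
pre rot(tool) [ -0.8 -89.6   8.8] then shift(new axes) [-0.1707  0.0532  0.3281]
```

View pics/c7.png

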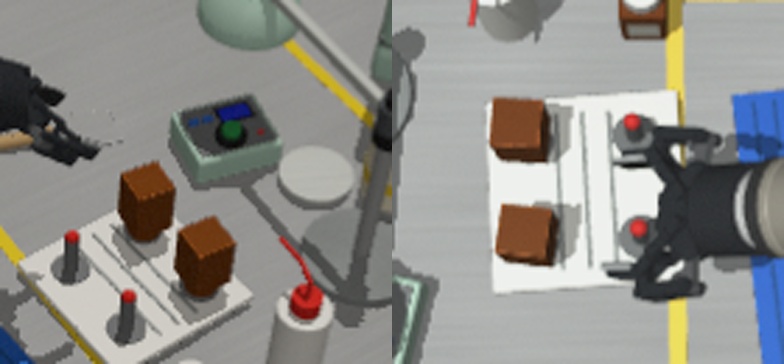

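Bottle 2 is home and upright, in line with bottle 1. Next is bottle 3, unmoved at scene pixel (233,297).

move_arm([
  [[0,0,0,-0.1,-10,1,0.0854],[0,0,0,-0.1,-10,1,0.0854],[0,0,0,-0.1,-10,1,0.0854],[0,0,0,-0.1,-10,1,0.0854],[0,0,0,-0.1,-10,1,0.0854],[0,0,0,-0.1,-10,1,0.0854],[0,0,0,-0.1,-10,1,0.0854],[0,0,0,-0.1,-10,1,0.0854],[0,0,0,-0.1,-10,1,0.0854],[-0.0171,0.0053,0.0328,0,0,0,0.0854],[-0.0171,0.0053,0.0328,0,0,0,0.0854],[-0.0171,0.0053,0.0328,0,0,0,0.0854],[-0.0171,0.0053,0.0328,0,0,0,0.0854],[-0.0171,0.0053,0.0328,0,0,0,0.0854],[-0.0171,0.0053,0.0328,0,0,0,0.0854],[-0.0171,0.0053,0.0328,0,0,0,0.0854],[-0.0171,0.0053,0.0328,0,0,0,0.0854],[-0.0171,0.0053,0.0328,0,0,0,0.0854],[-0.0171,0.0053,0.0328,0,0,0,0.0854],[0,0,0,0,0,0,0.0854]],
])

```text
t: 32.15
eef_pos: [0.4567, -0.3041, 0.093]
tool_rot: [0.207, 0.746, 0.569, -0.276]
contact_force: [0.7, 0.0, 0.3]
gripper_width: 0.998
grasp_force: 0.0
```

```bash
python3 chk.py .446 -.3595 75
```

```text
[ 0.13  0.55 -0.07  2.06  0.93  0.97 -0.92] [ 0.45674344 -0.30410281  0.09299128]
[-0.17 -0.62 -0.77] [ 0.2   0.74 -0.64]
pre rot(tool) [-0.5  0.4 -0.1] then shift(new axes) [ 0.0029  0.004  -0.0025]
exp top-centre px [326. 279.]
[328. 244.] 9498 [284 186] [372 306] [[289, 187], [284, 252], [293, 303], [360, 303], [372, 252], [366, 187]]
[([371.8, 241.6], np.int32(431)), ([392.4, 261.3], np.int32(449)), ([233.2, 297.5], np.int32(511)), ([384.4, 316.6], np.int32(240))]
```

move_arm([
  [[0.001,0.0025,0.015,0,0,0,0.0854],[0,0.0025,0.02,0,0,0,0.0854],[0,0,0.02,0,0,0,0.0854],[0,0,0.02,0,0,0,0.0854],[0,0,0.022,0,0,0,0.0854],[0,0,0,0,0,0,0.065],[0,0,0,0,0,0,0.055],[0,0,0,0,0,0,0.045],[0,0,0,0,0,0,0.04],[0,0,0,0,0,0,0.04]],
])

```text
t: 33.5
eef_pos: [0.4495, -0.3626, 0.0207]
tool_rot: [0.21, 0.746, 0.57, -0.273]
contact_force: [0.7, 1.2, 1.6]
gripper_width: 0.581
grasp_force: 31.6
```

move_arm([
  [[-0.0192,0,-0.0231,0,0,0,0.04],[-0.0192,0,-0.0231,0,0,0,0.04],[-0.0192,0,-0.0231,0,0,0,0.04],[-0.0192,0,-0.0231,0,0,0,0.04],[-0.0192,0,-0.0231,0,0,0,0.04],[-0.0192,0,-0.0231,0,0,0,0.04],[0,0,0,0,10,0,0.04],[0,0,0,0,10,0,0.04],[0,0,0,0,10,0,0.04],[0,0,0,0,10,0,0.04],[0,0,0,0,10,0,0.04],[0,0,0,0,10,0,0.04],[0,0,0,0,10,0,0.04],[0,0,0,0,10,0,0.04],[0,0,0,0,10,0,0.04],[0,0,0,0,0,0,0.04]],
])

```text
t: 35.5
eef_pos: [0.4465, -0.3632, 0.1966]
tool_rot: [-0.257, 0.723, 0.548, 0.333]
contact_force: [-0.6, 0.1, -0.7]
gripper_width: 0.584
grasp_force: 31.6
```

Run:
```python
from g import *
print(bot.get_obs()["q"].round(2),pose()[0],bot.get_obs()["gripper_width"])
place((.623,.0235),86)
S,s=snap("scene");print([(c.round(1).tolist(),st[4]) for c,st,_ in blobs(s,(3,120,40),(18,255,255),50) if c[1]>200])
```

```text
[ 1.13  0.71 -0.32  1.54 -0.5   1.46  0.76] [ 0.44647279 -0.36318592  0.19664096] 0.584342340921252
zt [ 0.053  0.764 -0.643] xt [0.045 0.641 0.766]
place rot(tool) [ 8.6  0.2 -7.6] then shift(new axes) [0.2339 0.1491 0.3423]
[([371.8, 241.5], np.int32(430)), ([392.4, 261.3], np.int32(448)), ([225.2, 263.8], np.int32(373)), ([384.5, 316.6], np.int32(238))]
```

move_arm([
  [[0,0,0,2.9,0.1,-2.5,0.04],[0,0,0,2.9,0.1,-2.5,0.04],[0,0,0,2.8,0,-2.6,0.04],[0.0195,0.0124,0.0285,0,0,0,0.04],[0.0195,0.0124,0.0285,0,0,0,0.04],[0.0195,0.0124,0.0285,0,0,0,0.04],[0.0195,0.0124,0.0285,0,0,0,0.04],[0.0195,0.0124,0.0285,0,0,0,0.04],[0.0195,0.0124,0.0285,0,0,0,0.04],[0.0195,0.0124,0.0285,0,0,0,0.04],[0.0195,0.0124,0.0285,0,0,0,0.04],[0.0195,0.0124,0.0285,0,0,0,0.04],[0.0195,0.0124,0.0285,0,0,0,0.04],[0.0195,0.0124,0.0285,0,0,0,0.04],[0.0195,0.0124,0.0285,0,0,0,0.04],[0,0,0,0,0,0,0.04],[0,0,0,0,0,0,0.04]],
])

```text
t: 37.67
eef_pos: [0.6246, 0.0408, 0.1604]
tool_rot: [-0.286, 0.66, 0.622, 0.309]
contact_force: [0.1, -0.4, -1.0]
gripper_width: 0.582
grasp_force: 31.6
```

```bash
python3 pl.py .623 .0235 86
```

```text
[ 0.62  0.7  -0.54  1.74 -0.64  0.99  0.53] [0.62456307 0.04082924 0.16037337]
zt [ 0.053  0.764 -0.643] xt [0.045 0.641 0.766]
place rot(tool) [-0.1  0.2  0.5] then shift(new axes) [-0.0053 -0.0004  0.0008]
s [([371.5, 247.0], [359, 228, 23, 47, 606]), ([392.4, 261.3], [382, 248, 22, 28, 447]), ([384.4, 316.7], [376, 305, 22, 25, 238])]
expected base corners [[355.4, 247.8], [364.6, 258.4], [378.1, 251.9], [368.9, 241.5]] low [354.5 262.9] [363.4 273.4]
t [([279.9, 203.1], [271, 193, 20, 24, 372]), ([245.1, 216.0], [235, 205, 21, 23, 413]), ([247.5, 253.5], [237, 243, 22, 22, 392])]
expected base corners [[292.8, 210.2], [292.6, 191.5], [273.3, 191.8], [273.3, 210.5]] low [293.8 217. ] [293.6 199.4]
```

move_arm([
  [[-0.0072,0,-0.0015,0,0,0.4,0.04],[-0.0077,0,0.0064,0,0,0,0.04],[-0.0077,0,0.0064,0,0,0,0.04],[-0.0077,0,0.0064,0,0,0,0.04],[-0.0077,0,0.0064,0,0,0,0.04],[-0.0077,0,0.0064,0,0,0,0.04],[-0.0077,0,0.0064,0,0,0,0.04],[-0.0077,0,0.0064,0,0,0,0.04],[-0.0015,0,0.0013,0,0,0,0.04],[0,0,0,0,0,0,0.04]],
])

```text
t: 39.02
eef_pos: [0.6243, 0.0345, 0.0833]
tool_rot: [-0.288, 0.663, 0.618, 0.308]
contact_force: [0.3, 0.2, -0.3]
gripper_width: 0.584
grasp_force: 31.6
```

move_arm([
  [[-0.0023,0,0.0019,0,0,0,0.04],[-0.0015,0,0.0013,0,0,0,0.04],[0,0,0,0,0,0,0.04]],
])

```text
t: 39.4
eef_pos: [0.6242, 0.0345, 0.0782]
tool_rot: [-0.288, 0.663, 0.619, 0.308]
contact_force: [-0.3, -0.3, -2.0]
gripper_width: 0.584
grasp_force: 31.6
```

move_arm([
  [[-0.0015,0,0.0013,0,0,0,0.04],[0,0,0,0,0,0,0.04]],
])

```text
t: 39.65
eef_pos: [0.6241, 0.0345, 0.0762]
tool_rot: [-0.288, 0.663, 0.619, 0.308]
contact_force: [0.2, 0.6, -1.6]
gripper_width: 0.58
grasp_force: 31.6
```

move_arm([
  [[-0.0011,0,0.001,0,0,0,0.04],[0,0,0,0,0,0,0.04]],
])

```text
t: 39.9
eef_pos: [0.6242, 0.0345, 0.0747]
tool_rot: [-0.288, 0.663, 0.619, 0.308]
contact_force: [-0.3, -0.0, -1.6]
gripper_width: 0.582
grasp_force: 31.6
```

move_arm([
  [[-0.0011,0,0.001,0,0,0,0.04],[0,0,0,0,0,0,0.04]],
])

```text
t: 40.15
eef_pos: [0.6244, 0.0348, 0.0741]
tool_rot: [-0.288, 0.663, 0.619, 0.309]
contact_force: [-2.4, -1.5, 5.2]
gripper_width: 0.587
grasp_force: 32.0
```

move_arm([
  [[-0.0008,0,0.0006,0,0,0,0.04],[0,0,0,0,0,0,0.04]],
])

```text
t: 40.4
eef_pos: [0.6244, 0.0348, 0.074]
tool_rot: [-0.288, 0.662, 0.619, 0.309]
contact_force: [-3.9, -3.0, 10.6]
gripper_width: 0.584
grasp_force: 32.9
```

move_arm([
  [[0.0011,0,-0.001,0,0,0,0.04],[0,0,0,0,0,0,0.053],[0,0,0,0,0,0,0.058],[0,0,0,0,0,0,0.068],[0,0,0,0,0,0,0.072],[0,0,-0.01,0,0,0,0.072],[0,0,-0.02,0,0,0,0.072],[0,0,-0.03,0,0,0,0.0854],[0,0,-0.04,0,0,0,0.0854],[0.03,0,-0.04,0,0,0,0.0854],[0.04,0,-0.04,0,-10,0,0.0854],[0,0,-0.05,0,-10,0,0.0854],[0,0,-0.05,0,-10,0,0.0854],[0,0,0,0,-10,0,0.0854],[0,0,0,0,-10,0,0.0854],[0,0,0,0,0,0,0.0854]],
])

```text
t: 42.4
eef_pos: [0.6145, -0.1102, 0.3275]
tool_rot: [0.002, 0.729, 0.685, 0.0]
contact_force: [0.5, 0.2, -0.4]
gripper_width: 1.004
grasp_force: 0.0
```

Run:
```python
from g import *
S,s=snap("scene"); T,t=snap("top"); print(pose()[0],bot.get_obs()["q"].round(2),bot.get_obs()["tool_rot"].round(3))
for n,C,im in(("s",S,s),("t",T,t)):
  print([(c.round(1).tolist(),st.tolist()) for c,st,_ in blobs(im,(3,120,40),(18,255,255),50) if c[1]>150])
print("base at home expected", proj(S,[.623,.0235,.11]),proj(T,[.623,.0235,.11]))
v=np.hstack([cv2.resize(s[160:300,310:480],None,fx=2.3,fy=2.3,interpolation=2),cv2.resize(t[160:300,120:290],None,fx=2.3,fy=2.3,interpolation=2)]);cv2.imwrite("pics/c8.png",v)
K=[.3944,.355,.285]; to(graspR(21,0),np.array([.3944,.3549,.37]),"above knob"); print(proj(S,[.3944,.3549,.31]),proj(T,[.3944,.3549,.31]))
for n,C,im in(("s",S,s),("t",T,t)):
  print([(c.round(1).tolist(),st[4],onz(C,*c,.044).round(4).tolist()) for c,st,_ in blobs(im,(55,110,30),(85,255,160),15) if 0<onz(C,*c,.05)[1]<.4])
```

```text
[ 0.61365762 -0.11512697  0.32595369] [ 0.3   0.34 -0.28  1.55  0.1   1.27 -0.07] [ 0.001  0.731  0.682 -0.001]
[([371.9, 241.6], [362, 228, 20, 28, 431]), ([392.8, 261.1], [383, 247, 21, 29, 448]), ([365.4, 276.2], [355, 262, 22, 29, 458]), ([384.5, 316.6], [376, 305, 22, 25, 238])]
[([290.2, 175.0], [281, 165, 17, 18, 100]), ([284.3, 213.4], [275, 203, 19, 22, 385]), ([244.5, 216.1], [234, 205, 21, 23, 411]), ([247.6, 253.5], [237, 243, 22, 22, 391])]
base at home expected [365.23450214 268.56242168] [284.91184215 209.97948718]
above knob rot(tool) [ 0.1  0.1 65. ] then shift(new axes) [-0.0363 -0.5174 -0.044 ]
[411.64823133 145.79508134] [131.48767327 288.14941147]
[([402.1, 216.1], np.int32(45), [0.4465, 0.3081, 0.044])]
[([187.7, 274.7], np.int32(71), [0.4541, 0.304, 0.044])]
```

View pics/c8.png

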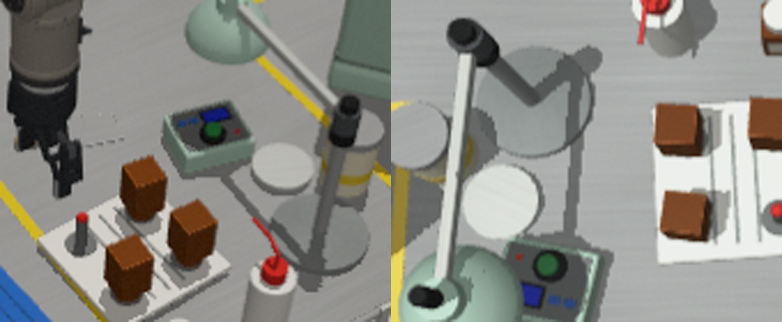

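All three bottles are home and upright. The lamp knob is at about (132,288) in the top view, where I left it. I'll go back to it.

move_arm([
  [[0,0,-0.0065,0,0,9.3,0.0854],[0,0,-0.0065,0,0,9.3,0.0854],[0,0,-0.0065,0,0,9.3,0.0854],[0,0,-0.0065,0,0,9.3,0.0854],[0,0,-0.0065,0,0,9.3,0.0854],[0,0,-0.0065,0,0,9.3,0.0854],[0,0,-0.0065,0,0,9.2,0.0854],[-0.003,-0.0431,0,0,0,0,0.0854],[-0.003,-0.0431,0,0,0,0,0.0854],[-0.003,-0.0431,0,0,0,0,0.0854],[-0.003,-0.0431,0,0,0,0,0.0854],[-0.003,-0.0431,0,0,0,0,0.0854],[-0.003,-0.0431,0,0,0,0,0.0854],[-0.003,-0.0431,0,0,0,0,0.0854],[-0.003,-0.0431,0,0,0,0,0.0854],[-0.003,-0.0431,0,0,0,0,0.0854],[-0.003,-0.0431,0,0,0,0,0.0854],[-0.003,-0.0431,0,0,0,0,0.0854],[-0.003,-0.0431,0,0,0,0,0.0854],[0,0,0,0,0,0,0.0854]],
])

```text
t: 45.0
eef_pos: [0.3939, 0.3568, 0.3697]
tool_rot: [0.0, 0.983, 0.184, -0.001]
contact_force: [-0.3, -0.9, 1.0]
gripper_width: 1.001
grasp_force: 0.0
```

Run:
```python
from g import *
C,im=snap("wrist"); to(graspR(21,0),np.array([.3944,.3549,.282]),"grip")
print(bot.get_obs()["q"].round(2),pose()[0],"exp knob",proj(C,[.3944,.3549,.31]),proj(C,[.3944,.3549,.27]))
m=cv2.inRange(cv2.cvtColor(im,cv2.COLOR_BGR2HSV),(0,0,0),(180,255,60)); m[300:]=0
n,l,s,c=cv2.connectedComponentsWithStats(m); print([(c[i].round(),s[i].tolist()) for i in range(1,n) if s[i,4]>150])
```

```text
grip rot(tool) [ 0.1  0.1 -0. ] then shift(new axes) [-0.0008 -0.0005  0.0876]
[-0.44  0.17 -0.47  1.68  0.08  1.31 -2.13] [0.39531346 0.35476455 0.369575  ] exp knob [321.36132139 257.07881937] [320.84044561 238.47987332]
[(array([634.,  34.]), [625, 11, 15, 41, 328]), (array([543.,  89.]), [515, 54, 64, 64, 1923]), (array([52., 94.]), [0, 58, 90, 57, 1405]), (array([102., 125.]), [13, 90, 166, 70, 933]), (array([616., 121.]), [587, 94, 53, 55, 2123]), (array([384., 159.]), [369, 147, 26, 32, 282]), (array([508., 171.]), [483, 148, 59, 59, 1499]), (array([577., 199.]), [563, 190, 32, 19, 345]), (array([322., 247.]), [306, 223, 34, 47, 1282])]
```

move_arm([
  [[0,0,0.022,0,0,0,0.0854],[0,0,0.022,0,0,0,0.0854],[0,0,0.022,0,0,0,0.06],[0,0,0.022,0,0,0,0.04],[0,0,0,0,0,0,0.01],[0,0,0,0,0,0,0.01],[0,0,0,0,0,0,0.01],[0,0,0,0,0,0,0.01]],
])

```text
t: 46.05
eef_pos: [0.3958, 0.3542, 0.2819]
tool_rot: [0.001, 0.983, 0.182, 0.0]
contact_force: [3.5, -3.4, -5.4]
gripper_width: 0.245
grasp_force: 30.7
```

Run:
```python
from g import *
P,Q=pose(); p=P[:2]; H=np.array([.6745,.3407]); d=p-H; c=np.array([.5656,.0757])-H
a0=np.arctan2(d[1],d[0])%(2*np.pi); a1=np.arctan2(c[1],c[0])%(2*np.pi); print(P,np.degrees([a0,a1]),np.linalg.norm(d)); N=18
for i in range(1,N+1):
    a=a0+(a1-a0)*i/N; n=H+.28*np.array([np.cos(a),np.sin(a)]); print(n.round(3),Q.inv().apply([*(n-p),0]).round(4)); p=n
S,T=cam("scene"),cam("top"); print("button",tri(S,(402.1,216.1),T,(187.7,274.7)))
```

```text
[0.39578755 0.35419828 0.28193135] [177.22728401 247.6601122 ] 0.27903912545059634
[0.395 0.335] [-0.008   0.0174  0.    ]
[0.396 0.316] [-0.0059  0.0182  0.0001]
[0.398 0.297] [-0.0046  0.0186  0.0001]
[0.402 0.278] [-0.0033  0.0188  0.0001]
[0.406 0.26 ] [-0.002   0.019   0.0001]
[0.413 0.242] [-0.0007  0.0191  0.0001]
[0.42  0.224] [0.0006 0.0191 0.0001]
[0.429 0.207] [0.0019 0.019  0.0001]
[0.438 0.19 ] [0.0032 0.0189 0.0001]
[0.449 0.175] [0.0044 0.0186 0.    ]
[0.461 0.16 ] [0.0057 0.0182 0.    ]
[0.474 0.146] [0.0069 0.0178 0.    ]
[0.487 0.132] [0.0081 0.0173 0.    ]
[0.502 0.12 ] [0.0093 0.0167 0.    ]
[0.518 0.109] [0.0104 0.016  0.    ]
[0.534 0.099] [0.0115 0.0153 0.    ]
[0.551 0.09 ] [0.0125 0.0145 0.    ]
[0.568 0.082] [0.0135 0.0136 0.    ]
button (array([0.45319352, 0.30173499, 0.05297083]), np.float64(0.000142465090479473))
```

move_arm([
  [[-0.007,0.0174,0,0,0,0,0.01],[-0.0059,0.0182,0,0,0,0,0.01],[-0.0046,0.0186,0,0,0,0,0.01],[-0.0033,0.0188,0,0,0,0,0.01],[-0.002,0.019,0,0,0,0,0.01],[-0.0007,0.0191,0,0,0,0,0.01],[0.0006,0.0191,0,0,0,0,0.01],[0.0019,0.019,0,0,0,0,0.01],[0.0032,0.0189,0,0,0,0,0.01],[0.0044,0.0186,0,0,0,0,0.01],[0.0057,0.0182,0,0,0,0,0.01],[0.0069,0.0178,0,0,0,0,0.01],[0.0081,0.0173,0,0,0,0,0.01],[0.0093,0.0167,0,0,0,0,0.01],[0.0104,0.016,0,0,0,0,0.01],[0.0115,0.0153,0,0,0,0,0.01],[0.0125,0.0145,0,0,0,0,0.01],[0.0135,0.0136,0,0,0,0,0.01],[0,0,0,0,0,0,0.01]],
])

```text
t: 48.42
eef_pos: [0.5709, 0.0824, 0.2823]
tool_rot: [0.001, 0.983, 0.182, 0.001]
contact_force: [1.9, 2.1, -3.6]
gripper_width: 0.242
grasp_force: 31.4
```

move_arm([
  [[-0.0015,-0.0014,0,0,0,0,0.01],[0,0,0,0,0,0,0.01],[0,0,0,0,0,0,0.04],[0,0,0,0,0,0,0.06],[0,0,-0.03,0,0,0,0.08],[0,0,-0.05,0,0,0,0.0854],[0,0,0,0,0,0,0.0854]],
])

```text
t: 49.3
eef_pos: [0.5683, 0.0844, 0.367]
tool_rot: [0.001, 0.983, 0.182, 0.004]
contact_force: [0.8, 0.6, -1.0]
gripper_width: 1.001
grasp_force: 0.0
```

Run:
```python
from g import *
C,im=snap("wrist"); print(pose()[0],"exp knob top",proj(C,[.5695,.0825,.31]),proj(C,[.5695,.0825,.27]))
m=cv2.inRange(cv2.cvtColor(im,cv2.COLOR_BGR2HSV),(0,0,0),(180,255,60)); m[290:]=0
n,l,s,c=cv2.connectedComponentsWithStats(m); print([(c[i].round(),s[i].tolist()) for i in range(1,n) if s[i,4]>300])
S,s=snap("scene"); print([(c.round(1).tolist(),st[4]) for c,st,_ in blobs(s,(3,120,40),(18,255,255),50) if c[1]>200])
to(graspR(21,0),np.array([.4532,.3017,.37]),"above button")
```

```text
[0.56728965 0.08415302 0.36452061] exp knob top [321.53608594 258.52366459] [320.76280919 240.03369305]
[(array([412.,  73.]), [397, 42, 44, 56, 369]), (array([599., 147.]), [576, 138, 48, 18, 428]), (array([133., 219.]), [94, 201, 61, 47, 685]), (array([317., 260.]), [300, 236, 34, 48, 1328])]
[([392.9, 261.0], np.int32(447)), ([371.6, 252.5], np.int32(57)), ([365.6, 276.5], np.int32(468)), ([384.5, 316.6], np.int32(239))]
above button rot(tool) [0.1 0.  0. ] then shift(new axes) [-0.0277 -0.244  -0.0072]
```

move_arm([
  [[-0.0035,-0.0305,0,0,0,0,0.08],[-0.0035,-0.0305,0,0,0,0,0.05],[-0.0035,-0.0305,0,0,0,0,0.02],[-0.0035,-0.0305,0,0,0,0,0],[-0.0035,-0.0305,0,0,0,0,0],[-0.0035,-0.0305,0,0,0,0,0],[-0.0035,-0.0305,0,0,0,0,0],[-0.0035,-0.0305,0,0,0,0,0],[0,0,0.04,0,0,0,0],[0,0,0.04,0,0,0,0],[0,0,0.04,0,0,0,0],[0,0,0.04,0,0,0,0],[0,0,0.04,0,0,0,0],[0,0,0.04,0,0,0,0],[0,0,0.03,0,0,0,0],[0,0,0,0,0,0,0]],
])

```text
t: 51.4
eef_pos: [0.4504, 0.2993, 0.0889]
tool_rot: [0.002, 0.983, 0.183, -0.004]
contact_force: [0.1, -0.5, -0.9]
gripper_width: -0.004
grasp_force: 0.0
```

Run:
```python
from g import *
to(graspR(21,0),np.array([.4532,.3017,.053]),"button")
C,im=snap("wrist"); print(proj(C,[.4532,.3017,.053]),pose()[0])
print([(c.round(1).tolist(),st.tolist(),onz(C,*c,.053).round(4).tolist()) for c,st,_ in blobs(im,(55,110,30),(85,255,255),100)])
S,s=snap("scene"); cv2.imwrite("pics/s9.png",cv2.resize(s[130:310,310:490],None,fx=3,fy=3))
```

```text
button rot(tool) [0.2 0.5 0.1] then shift(new axes) [ 0.0035 -0.0012  0.0359]
[315.68232451 265.02585506] [0.4515696  0.3003826  0.09072951]
[([320.0, 265.6], [295, 243, 51, 47, 1744], [0.4537, 0.2994, 0.053])]
```

View pics/s9.png

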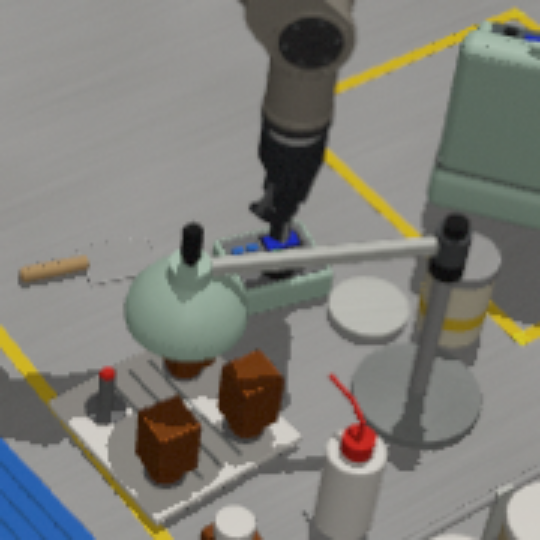

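The lamp hangs over the rack and the fingers are over the button. I'll press it.

move_arm([
  [[0.0025,0,0.015,0,0,0,0],[0,0,0.015,0,0,0,0],[0,0,0.006,0,0,0,0],[0,0,0.003,0,0,0,0],[0,0,0.002,0,0,0,0],[0,0,0,0,0,0,0]],
])

```text
t: 52.25
eef_pos: [0.456, 0.3027, 0.0578]
tool_rot: [0.002, 0.983, 0.182, 0.001]
contact_force: [-18.8, -15.9, 76.0]
gripper_width: -0.001
grasp_force: 37.5
```

move_arm([
  [[0,0,-0.01,0,0,0,0],[0,0,-0.02,0,0,0,0],[0,0,-0.03,0,0,0,0],[0,0,-0.04,0,0,0,0],[0,0,0,0,0,0,0]],
])

```text
t: 52.88
eef_pos: [0.4566, 0.3036, 0.1534]
tool_rot: [-0.0, 0.983, 0.182, 0.002]
contact_force: [0.4, 0.3, -0.6]
gripper_width: 0.003
grasp_force: 0.0
```

Run:
```python
from g import *
C,im=snap("wrist","w9.png"); print(pose()[0],proj(C,[.4535,.3005,.053]),proj(C,[.4535,.3005,.063]))
B=[(c,st) for c,st,_ in blobs(im,(55,110,30),(85,255,255),100)]; print([(c.round(1),st.tolist()) for c,st in B])
c=B[0][0]; x,y=int(c[0]),int(c[1]); cv2.imwrite("pics/w9c.png",cv2.resize(im[max(0,y-100):y+100,x-130:x+130],None,fx=3,fy=3))
T,t=cam("top"),None
```

```text
[0.45568984 0.30264157 0.15161683] [320.49801909 244.30036269] [320.61135755 248.5000818 ]
[(array([322.3, 246.7]), [304, 228, 38, 38, 1112])]
```

View pics/w9c.png

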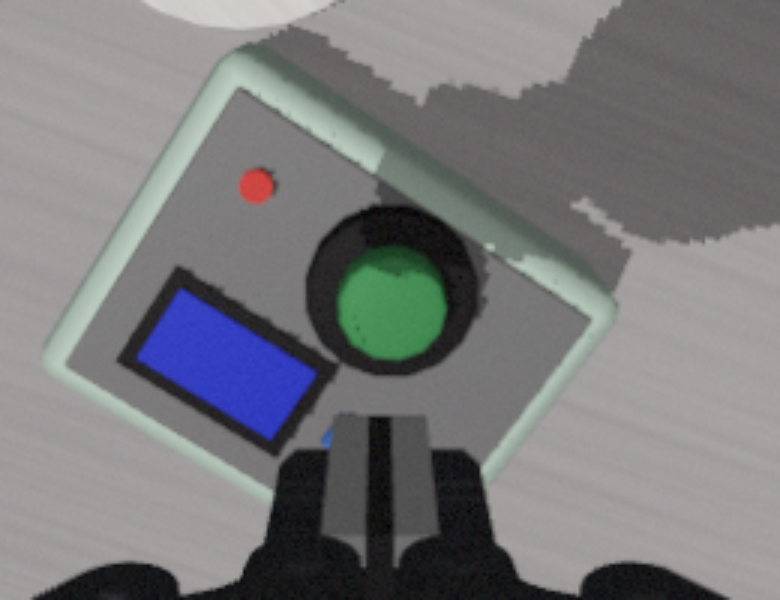

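Run:
```python
from g import *
c=imaging.calibration("wrist"); K=np.array(c["intrinsics"]); M=np.array(c["mount"])
def mk(p,q):
    T=np.eye(4); T[:3,:3]=R.from_quat([q[1],q[2],q[3],q[0]]).as_matrix(); T[:3,3]=p; return K,c["k1"],T@M
A=mk([.4516,.3004,.0907],[.0,.983,.1825,0]); B=mk([.4557,.3026,.1516],[0,.983,.182,.001])
print(tri(A,(320,265.6),B,(322.3,246.7)))
S,s=snap("scene"); T,t=snap("top")
f=lambda im:[(c.round(1),st[4]) for c,st,_ in blobs(im,(55,110,30),(85,255,255),15)]
print(f(s),f(t))
im=cv2.imread("pics/w9.png")
for z in (.05,.054,.058,.062): print(z,[onz(B,304,246.7,z)[0:2].round(4),onz(B,342,246.7,z)[0:2].round(4)],np.linalg.norm(onz(B,304,246.7,z)-onz(B,342,246.7,z)))
print(onz(B,275+0,246,.058))
```

```text
(array([ 0.43541448,  0.29174637, -0.00246395]), np.float64(0.0018628111161692713))
[] [(array([187.8, 274.5]), np.int32(66))]
0.05 [array([0.446 , 0.3098]), array([0.4559, 0.284 ])] 0.027579986261953886
0.054 [array([0.4473, 0.3101]), array([0.457 , 0.2848])] 0.02713043310904532
0.058 [array([0.4485, 0.3104]), array([0.458 , 0.2855])] 0.026680879956136785
0.062 [array([0.4497, 0.3107]), array([0.4591, 0.2862])] 0.02623132680322825
[0.44172054 0.32961015 0.058     ]
```

The button's apparent width puts its top at about 63 mm. The parallax puts it about 10 mm proud of the ring. The fingers stopped at 57.8 mm under load, so the 6 mm travel bottomed out and the button was fully pressed. I'll back away and do a final numeric check.

move_arm([
  [[0,0,-0.04,0,0,0,0],[0,0,-0.04,0,0,0,0],[0,0,-0.04,0,0,0,0],[-0.02,0,-0.04,0,0,0,0],[0,0,0,0,0,0,0],[0,0,0,0,0,0,0]],
])

```text
t: 53.78
eef_pos: [0.4362, 0.2948, 0.3092]
tool_rot: [0.002, 0.983, 0.182, -0.001]
contact_force: [0.0, 0.0, 0.8]
gripper_width: -0.003
grasp_force: 0.0
```

Run:
```python
from g import *
S,s=snap("scene"); T,t=snap("top"); S0,T0=cv2.imread("pics/scene0.png"),cv2.imread("pics/top0.png")
print([(c.round(1).tolist(),st[4]) for c,st,_ in blobs(s,(3,120,40),(18,255,255),50) if c[1]>200])
for n,C,im in(("s",S,s),("t",T,t)):
    print(n,"dome",[(c.round(1).tolist(),st.tolist(),onz(C,*c,.22).round(3).tolist()) for c,st,_ in blobs(im,(60,30,80),(85,110,255),600)])
    m=cv2.inRange(cv2.cvtColor(im,cv2.COLOR_BGR2HSV),(0,0,0),(180,255,60)); nn,l,st,c=cv2.connectedComponentsWithStats(m)
    e=proj(C,[.5675,.0825,.29]); print("knob exp",e.round(1),[c[i].round(1).tolist() for i in range(1,nn) if np.hypot(*(c[i]-e))<15 and st[i,4]>15])
d=cv2.absdiff(t,T0).max(2)>60; d=cv2.morphologyEx(d.astype(np.uint8),cv2.MORPH_OPEN,np.ones((3,3)))
n,l,st,c=cv2.connectedComponentsWithStats(d); print("changed",[(c[i].round().tolist(),st[i,4]) for i in range(1,n) if st[i,4]>25])
print(bot.get_obs()["t"],bot.get_obs()["contact_force"])
```

```text
[([392.8, 261.1], np.int32(450)), ([371.6, 252.4], np.int32(59)), ([365.6, 276.3], np.int32(470)), ([384.3, 316.6], np.int32(240))]
s dome [([486.0, 175.3], [453, 138, 69, 71, 3133], [0.57, 0.553, 0.22]), ([377.4, 232.2], [352, 215, 68, 35, 1249], [0.594, 0.082, 0.22])]
knob exp [374.1 211. ] [[373.4, 211.0]]
t dome [([33.5, 218.5], [8, 194, 55, 70, 1418], [0.58, 0.646, 0.22]), ([261.1, 226.9], [236, 202, 50, 49, 1703], [0.551, 0.077, 0.22]), ([35.0, 328.6], [0, 294, 85, 63, 875], [0.309, 0.615, 0.22])]
knob exp [255.7 213.4] [[255.4, 216.0]]
changed [([197.0, 197.0], np.int32(208)), ([105.0, 220.0], np.int32(370)), ([283.0, 210.0], np.int32(513)), ([254.0, 222.0], np.int32(245)), ([235.0, 217.0], np.int32(28)), ([361.0, 234.0], np.int32(603)), ([323.0, 304.0], np.int32(4216)), ([79.0, 257.0], np.int32(1312)), ([233.0, 237.0], np.int32(34)), ([49.0, 248.0], np.int32(240)), ([108.0, 240.0], np.int32(116)), ([198.0, 358.0], np.int32(7167)), ([226.0, 249.0], np.int32(55)), ([228.0, 256.0], np.int32(65)), ([422.0, 275.0], np.int32(652)), ([120.0, 306.0], np.int32(439)), ([363.0, 282.0], np.int32(642)), ([457.0, 345.0], np.int32(7109)), ([326.0, 299.0], np.int32(31)), ([542.0, 424.0], np.int32(13298)), ([327.0, 377.0], np.int32(39)), ([336.0, 377.0], np.int32(36)), ([281.0, 441.0], np.int32(102)), ([284.0, 458.0], np.int32(489))]
53.875 [1.06347812 0.45374204 0.2410804 ]
```

```bash
python3 -c "
from station import bot
print(bot.hand_in())"
```

```text
the job is handed in; nothing more can be done
None
```

I handed the job in at about 54 s: all three open bottles stand mouth-down on their own pegs, the lamp hangs within about 1 cm of centre over the rack, and the green start button was pressed. That press peaked at 76 N, far more than the 5 N needed, and I judged it fully down from heights rather than a direct reading.

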